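Blow the dust off the chest blanks before painting

TASK

Dust the raw wooden chest blanks for painting: set every one of them on the narrow raised bar in front of the air gun (any face down will do), turn the air dial to the two-dot mark, and with all of them on the bar squeeze the gun's trigger fully for about two seconds and let it go. Then turn the dial back to the off mark (the dash) and put all the blanks down in the wooden tray, not on top of one another. Leave the vase, the paint bottles and the cup where they are.

Things in the scene. Friction and masses are not known exactly. Their poses are not given: they have to be found in the camera images.
- chest1: raw pale-wood miniature treasure chest, one solid piece of about 50 g: 48 long (own x) x 36 wide (own y) x 42 high (own z up), flat sides up to 24 mm, above that a half-round lid of radius 18 running along x; darker wood straps and lid line flush with it. Origin at the middle of that box (21 above its underside). May be absent (None)
- chest2: raw pale-wood miniature treasure chest, one solid piece of about 60 g: 54 long (own x) x 40 wide (own y) x 46 high (own z up), flat sides up to 26 mm, above that a half-round lid of radius 20 running along x; darker wood straps and lid line flush with it. Origin at the middle of that box (23 above its underside). May be absent (None)
- chest3: raw pale-wood miniature treasure chest, one solid piece of about 70 g: 58 long (own x) x 38 wide (own y) x 44 high (own z up), flat sides up to 25 mm, above that a half-round lid of radius 19 running along x; darker wood straps and lid line flush with it. Origin at the middle of that box (22 above its underside). May be absent (None)
- chest4: raw pale-wood miniature treasure chest, one solid piece of about 80 g: 62 long (own x) x 44 wide (own y) x 50 high (own z up), flat sides up to 28 mm, above that a half-round lid of radius 22 running along x; darker wood straps and lid line flush with it. Origin at the middle of that box (25 above its underside). May be absent (None)
- bar_top (a point): middle of the top face of the narrow raised bar, a fixed solid wooden rail 32 wide (point x), 310 long (point y) and 60 high, standing on the table. Site z is up. The air gun is fixed off the bar's +y end and blows along the bar. The bar and the gun are one rigid fixture
- station: fixture of bar and air gun, origin under the bar's middle on the table, axes as bar_top. The gun lies on its side in a clamp block off the bar's +y end, barrel (radius 17, 85 above the table) along y over the line of the bar, y 188 to 365, brass nozzle towards the bar. Its grey pistol grip sticks out level along -x, with a steel trigger lever beside it on the nozzle side
- squeeze (a point): squeeze point on the gun, 85 above the table, axes as station. The grip is a bar 24 high, y -0.5 to +23.5 and x -52 to +60 from this point. The trigger, 10 thick, 85 long, 18 high, is hinged about a vertical axis at x +50, y -28.5 and runs along -x; here its front face is at y -33.5 at rest, -19.5 squeezed (57 and 43 wide with the grip). Squeeze along y; clear above and below
- trigger (a joint): angle of the trigger, 0 at rest, 0.28 rad fully squeezed against its stop (it moves towards the grip, +y of point squeeze); a spring returns it; at 50 mm from the hinge it takes about 3 N to start and 9 N to hold fully squeezed
- dial_grip (a point): on the vertical axis of the air dial, 64 above the table. The dial is a black bar grip 46 long, 12 wide, 30 high (top 69 above the table) on a disc of radius 24 whose top is 40 above the table. A white pointer line marks one end of the bar: that end points along this point's +x turned clockwise (from above) by the joint value
- dial_base: fixed grey housing of the dial, 84 x 84 x 32, origin under its middle, axes as dial_grip. White marks on its top, 35 from the axis: off, a short dash, along +x; low, one dot, 0.6 rad clockwise of it seen from above; full, two dots in line outwards, 1.2 rad clockwise
- dial (a joint): angle of the air dial, clockwise from above: 0 off (dash), 0.6 low (one dot), 1.2 full (two dots). Each is a light spring detent that pulls the dial in from about 0.25 rad (about 0.05 N m to turn past); it turns from -0.06 to 1.26. It starts at off
- tray: fixed open dark wooden tray, 300 long (own x) x 150 wide (own y), walls 6 thick and 18 high, floor about 6 thick; origin at the middle of its underside, on the table
- vase: bystander: dark blue vase, 140 high, 96 across; origin at the centre of its underside
- paint_bottle1: bystander: small paint bottle, 85 high, 38 across; origin at the centre of its underside
- paint_bottle2: bystander: small paint bottle, 85 high, 38 across; origin at the centre of its underside
- water_cup: bystander: grey cup, 80 high, 72 across; origin at the centre of its underside
Things that resemble listed ones, but are neither listed nor needed, are in the scene too. Leave any purple look-alike of the chest2 alone.

How it is judged:
By the outcome, as a careful person would: the job done as asked, in the order asked, and still so for the second after the job is handed in, with the robot touching nothing.
Of chest1, chest2, chest3, chest4 only 3 to 4 are there at a start; the rules pass over those that are not, and their reading is None.
At some moment in a run one of chest1, chest2, chest3, chest4 may be knocked a few centimetres aside while the robot is not near it.
Once in a run the grip may slacken for a moment while it holds something.
It also fails if it takes over 210 s, if anything falls off the work surface, if the arm or the gripper's body presses on something with over 40 N, if the wrist force passes 120 N, or if a joint passes its speed limit or range.

ROBOT

A 7-joint arm with a two-finger parallel gripper is mounted at the origin on the work surface. World frame = base frame: x ahead of the robot, y to its left, z up, the work surface at z = 0. Lengths are in m, angles in rad, forces in N, time in s.
With the tool pointing down it reaches from about 0.4 to 0.85 m from the base axis. Payload 10.4 kg.
Tool frame: the origin (TCP) lies midway between the tips of the shut fingers; the grasp point (between the pads) lies 19 mm behind it (grip_point_offset is the distance from the TCP to the grasp point, in m); y points along the fingers, z is the direction in which the jaws open and shut, and the axes are right-handed (so a half turn about y gives the same grasp; the last joint's range is limited). The gripper opens to 85 mm and grips with 20 to 120 N. Pads are 22 mm wide; open, the fingers measure 114 mm over their backs; the gripper's body (76 mm by 85 mm) begins 54 mm behind the grasp point. The pads swing forward as they close: fully open they stand 13 mm farther back than shut.
Start: joints at [1.127, 0.332, -0.065, 1.46, 0.022, 1.35, -0.088], TCP at [0.255, -0.57, 0.231] pointing down, gripper open.
Joint ranges: [-2.6, 2.6], [-0.5, 2.12], [-1.47, 1.34], [0.16, 2.42], [-1.27, 4.41], [0.06, 2.06], [-2.6, 2.6]. Speed limits (rad/s): [2.22, 2.22, 2.79, 2.79, 3.14, 3.14, 3.14].

INTERFACE

Orientations are given as a unit quaternion [x, y, z, w].
In Python, from workcell import * gives the robot as it stands.
- The arm moves only by the tool send_rows, never from a script. Its argument "motion" is a list of rows, each a list of 7 numbers: the opening in per cent of the stroke, from 0 (shut) to 100 (fully open), then the shift along the tool's x, y, z in m, then the turn, a rotation vector about the tool's x, y, z in rad. In form: [[claw, tx, ty, tz, ax, ay, az], ...]. A call has 1 to 10 rows; each row is the pose to reach, as a shift and turn from the pose commanded when the call began, along the tool's axes at that moment; what a row does not reach only later rows make up. A row lasts 1/12 s, in which the tool goes at most 41.7 mm and 7.16 degrees, less where a joint would pass 70% of its speed; a pose out of reach is approached as far as the arm can. A call with a gripper value outside its range is refused whole. The fingers move at their own pace and stop on an object; "squeeze" is the grip in N (left out, the last holds). Time passes only in rows, so rows that repeat a pose let the fingers close. It gives the time, the measured TCP pose, the force and the opening at its end, in the units of the state.
- get_obs(): the state, without advancing time (a new reading comes with each control period).
- camera(name): name is "side" or "top" or "wrist"; returns a dict with "pixels" (384x512x3 uint8, red, green, blue), "range_z" (384x512 float32, m along the optical axis (not along the pixel's ray), 0 where there is no reading), "fovy" (degrees; the focal length in pixels is half the picture's height over the tangent of half this angle, whatever the lens; pixels are square), "cx", "cy" (the principal point, pixels), "view" (4x4, takes a point from world to camera coordinates); the wrist camera has in their place "T_tool_cam" (4x4, takes a point from camera to tool coordinates, whose origin is the TCP and whose axes are the tool frame's). Camera axes: x right, y down, z forward; pixel columns grow to the right and rows downward; lengths in m; the calibration is good to about 2 mm. The wrist camera is an equidistant fisheye: a pixel r from the principal point sees the ray r / f radians off the axis. A picture is of the moment at which its call begins: read the wrist's pose just before it.
- hand_in(): hands the job in, once; it reports no verdict.
The state is a dict: "clock": time; "joint_pos": joint angles; "joint_velocities": joint speeds; "tau": joint torques, N m; "position": TCP position; "ee_rot": TCP orientation; "ft_force": force on the tool from outside, world axes, zero at the start; "torque": the same for the moment, N m; "grip_width": opening from 0.0 (shut) to 1.0 (fully open).
Only numpy, scipy, OpenCV 4.12 (cv2) and the standard library are available. Lean on these libraries where they do the work, as an engineer would, in place of code of your own. Each camera call takes 0.05 s, during which the arm holds its last target.

## Working session

There is one attempt and no reset: what is moved stays moved. The work goes in short steps, Python scripts to look and compute and a tool call to move; the robot and the scene stay as the last step left them, time stands still between calls to the robot, and variables do not carry over. Pictures are saved under pics/ and viewed, and the job is handed in when it is done.

Besides the shell and the picture viewer there is one more tool, called after "Emit:" in YAML: its name, and indented under it one key for each argument. send_rows: Moves the arm, as the interface text tells. Its arguments: {"type":"object","properties":{"motion":{"type":"array"},"squeeze":{"type":"number"}},"required":["motion"]}

```bash
ls -la; mkdir -p pics
python3 - <<'E'
from workcell import *
import cv2,numpy as np
o=get_obs();print({k:np.round(v,3) for k,v in o.items()})
for n in("side","top","wrist"):
    c=camera(n); cv2.imwrite(f"pics/{n}0.png",cv2.cvtColor(c["pixels"],cv2.COLOR_RGB2BGR))
    print(n,c["fovy"],c["cx"],c["cy"]); print(np.round(c.get("view",c.get("T_tool_cam")),3))
E
```

```text
total 12
drwxr-xr-x  3 agent agent 4096 Dec  7 02:33 .
drwxr-xr-x 23 root  root  4096 Dec  7 02:33 ..
drwxr-xr-x  2 agent agent 4096 Dec  7 02:33 pics
{'clock': np.float64(0.0), 'joint_pos': array([ 1.127,  0.333, -0.065,  1.461,  0.022,  1.35 , -0.089]), 'joint_velocities': array([-0.001,  0.   ,  0.   , -0.   ,  0.001, -0.   , -0.001]), 'tau': array([ 0.0000e+00, -6.2545e+01,  4.9000e-02, -3.9160e+01,  1.6000e-02,
        1.0000e-02, -0.0000e+00]), 'position': array([ 0.255, -0.57 ,  0.231]), 'ee_rot': array([-0.148,  0.692, -0.691,  0.148]), 'ft_force': array([ 0.226,  1.017, -0.089]), 'torque': array([ 0.028, -0.   , -0.011]), 'grip_width': np.float64(1.0)}
side 53.29680983003342 252.8207396882988 188.7397795984735
[[ 0.925 -0.381  0.021 -0.544]
 [-0.268 -0.689 -0.673  0.226]
 [ 0.271  0.617 -0.739  0.873]
 [ 0.     0.     0.     1.   ]]
top 50.09572404110923 253.39786034471652 193.17591813591554
[[-0.026 -1.    -0.009  0.056]
 [-0.982  0.028 -0.187  0.594]
 [ 0.187  0.004 -0.982  1.226]
 [ 0.     0.     0.     1.   ]]
wrist 65.70646984690485 252.93407857943603 188.1268976769241
[[-0.001  0.964  0.265 -0.067]
 [ 0.001 -0.265  0.964 -0.143]
 [ 1.     0.001 -0.001  0.   ]
 [ 0.     0.     0.     1.   ]]
```

View pics/top0.png

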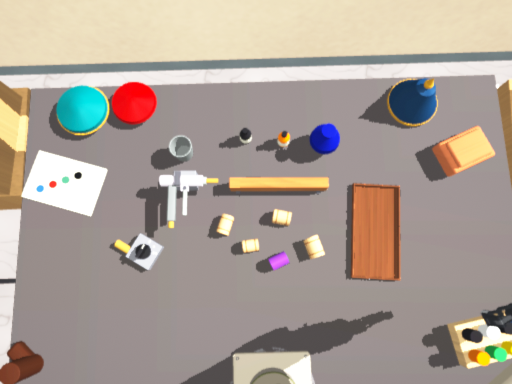

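View pics/side0.png

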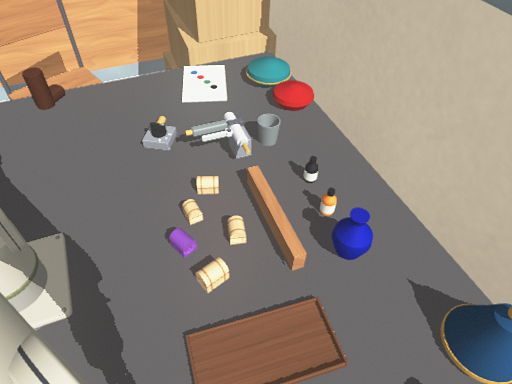

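View pics/wrist0.png

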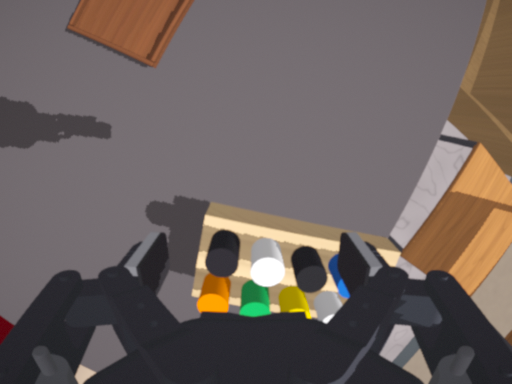

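The top view shows four pale chests at (225,225), (250,246), (282,218) and (314,247), with the purple look-alike at (278,260). The bar is at (278,184), the gun at (185,185), the dial at (144,252) and the tray at (376,232). Next I'll measure these and enlarge the crop.

```bash
cat > h.py <<'E'
from workcell import *
import cv2,numpy as np
from scipy.spatial.transform import Rotation as R
def save(n,im,f=1,crop=None):
    if crop: im=im[crop[1]:crop[3],crop[0]:crop[2]]
    im=cv2.resize(im,None,fx=f,fy=f,interpolation=cv2.INTER_CUBIC)
    cv2.imwrite(f"pics/{n}.png",cv2.cvtColor(im,cv2.COLOR_RGB2BGR))
def cloud(c,tool=None):
    h,w=c["range_z"].shape; f=h/2/np.tan(np.radians(c["fovy"])/2)
    u,v=np.meshgrid(np.arange(w),np.arange(h)); z=c["range_z"]
    x=(u-c["cx"])/f; y=(v-c["cy"])/f
    if "view" in c:
        P=np.stack([x*z,y*z,z],-1); T=np.linalg.inv(c["view"])
    else:
        r=np.hypot(x,y)+1e-9; t=np.tan(np.minimum(r,1.5))
        P=np.stack([x/r*t*z,y/r*t*z,z],-1)
        T0=np.eye(4);T0[:3,:3]=R.from_quat(tool["ee_rot"]).as_matrix();T0[:3,3]=tool["position"]
        T=T0@c["T_tool_cam"]
    W=P@T[:3,:3].T+T[:3,3]; W[z<=0]=np.nan
    return W
E
python3 - <<'E'
from h import *
c=camera("top");W=cloud(c);np.savez("top0.npz",W=W,im=c["pixels"])
save("topcrop",c["pixels"],4,(120,160,320,280)); 
s=camera("side");save("sidecrop",s["pixels"],4,(140,100,310,240));
Ws=cloud(s)
z=W[...,2]
hsv=cv2.cvtColor(c["pixels"],cv2.COLOR_RGB2HSV)
for (u,v) in [(225,225),(250,246),(282,218),(314,247),(278,260),(278,184),(144,252),(376,232),(300,300)]:
    print((u,v),np.round(W[v,u],3))
# blobs above table
m=((z>0.012)&(z<0.2)).astype(np.uint8)
n,l,st,ce=cv2.connectedComponentsWithStats(m)
for i in range(1,n):
    if st[i,4]<40: continue
    p=W[l==i]; zt=np.nanpercentile(p[:,2],97)
    r=cv2.minAreaRect((p[:,:2]*1000).astype(np.float32))
    print(np.round(ce[i]),st[i,4],"ztop %.3f"%zt,np.round(r[0],0),np.round(r[1],0),round(r[2],1))
E
```

```text
(225, 225) [0.499 0.13  0.046]
(250, 246) [0.432 0.055 0.041]
(282, 218) [ 0.516 -0.047  0.044]
(314, 247) [ 0.424 -0.141  0.051]
(278, 260) [ 0.387 -0.03   0.049]
(278, 184) [ 0.621 -0.038  0.061]
(144, 252) [0.423 0.38  0.046]
(376, 232) [ 0.468 -0.347  0.006]
(300, 300) [ 0.264 -0.096  0.001]
[413. 101.] 1935 ztop 0.155 [ 891. -493.] [163. 149.] 47.8
[134. 103.] 1508 ztop 0.068 [915. 429.] [144. 144.] 76.3
[ 82. 110.] 2061 ztop 0.078 [894. 597.] [168. 170.] 44.4
[325. 139.] 731 ztop 0.142 [ 761. -189.] [92. 90.] 2.9
[463. 151.] 1800 ztop 0.082 [ 718. -638.] [110. 154.] 23.0
[245. 136.] 147 ztop 0.087 [788.  61.] [36. 32.] 84.8
[283. 139.] 147 ztop 0.086 [773. -62.] [37. 30.] 79.2
[180. 147.] 353 ztop 0.082 [747. 266.] [69. 70.] 56.0
[181. 190.] 1170 ztop 0.106 [607. 267.] [139. 206.] 45.4
[278. 184.] 1265 ztop 0.064 [626. -40.] [310.  32.] 88.4
[376. 233.] 582 ztop 0.022 [ 472. -344.] [152. 301.] 85.1
[282. 217.] 229 ztop 0.050 [521. -47.] [54. 39.] 77.2
[225. 224.] 237 ztop 0.047 [503. 133.] [39. 58.] 70.5
[141. 251.] 884 ztop 0.068 [438. 407.] [135.  84.] 58.6
[314. 247.] 307 ztop 0.054 [ 425. -144.] [62. 45.] 18.8
[250. 246.] 184 ztop 0.045 [435.  54.] [37. 48.] 7.3
[278. 261.] 235 ztop 0.049 [386. -32.] [40. 53.] 24.5
[481. 342.] 2345 ztop 0.103 [ 139. -632.] [122. 166.] 11.4
[ 20. 364.] 1171 ztop 0.133 [115. 737.] [111.  62.] 48.6
[270. 370.] 1331 ztop 0.173 [71.  0.] [230.  85.] 88.6
[304. 358.] 63 ztop 0.017 [  97. -100.] [46. 30.] 18.1
```

Run:
```python
from h import *
s=np.load("top0.npz")
save("dialcrop",s["im"],6,(110,215,180,285)); save("guncrop",s["im"],6,(145,120,235,220))
```

```text
(no output)
```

View pics/topcrop.png

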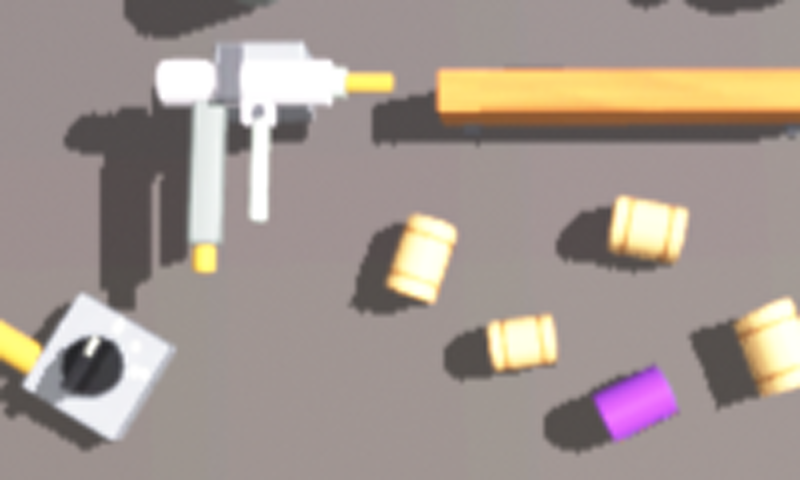

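View pics/sidecrop.png

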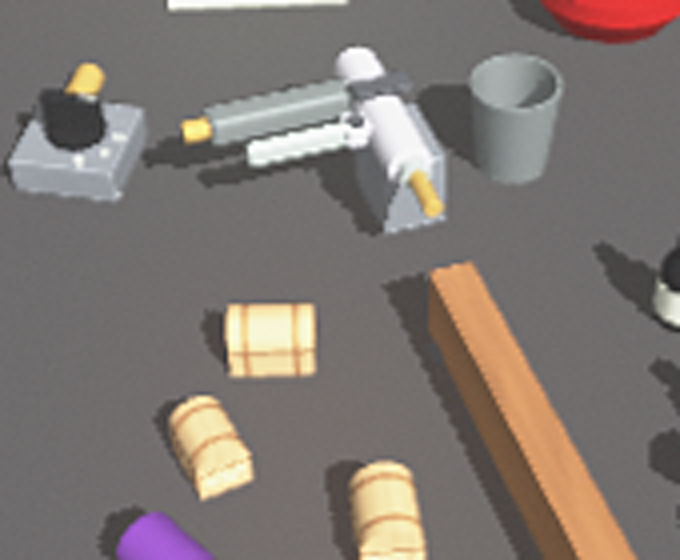

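View pics/dialcrop.png

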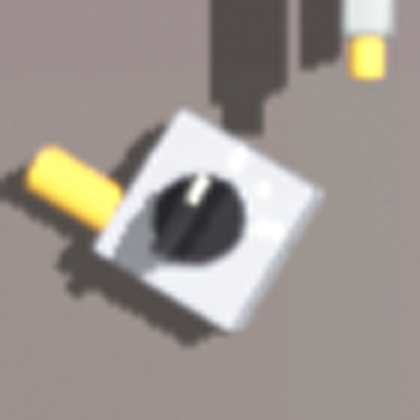

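View pics/guncrop.png

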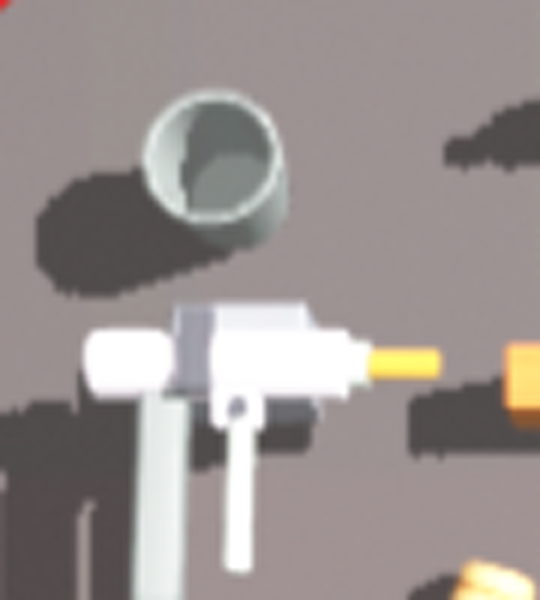

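The four pale chests match by measured size. chest1 (48x37) is at (250,246), chest2 (54x39) at (282,218), chest3 (58x39) at (225,224) and chest4 (62x45) at (314,247). The purple one is the look-alike and stays put. Next come the accurate fits.

```bash
cat >> h.py <<'E'
def scene():
    c=camera("top");s=camera("side")
    return c,s,cloud(c),cloud(s)
def rect(p):
    r=cv2.minAreaRect((p[:,:2]*1000).astype(np.float32)); b=cv2.boxPoints(r)
    e=[b[1]-b[0],b[2]-b[1]]; e.sort(key=lambda a:-np.hypot(*a))
    yaw=np.degrees(np.arctan2(e[0][1],e[0][0]))
    yaw=(yaw+90)%180-90
    return np.array(r[0]),[np.hypot(*a) for a in e],yaw
def near(Ws,ctr,rad,z0,z1):
    o=[]
    for W in Ws:
        P=W.reshape(-1,3); P=P[~np.isnan(P[:,0])]
        k=(np.hypot(P[:,0]-ctr[0],P[:,1]-ctr[1])<rad)&(P[:,2]>z0)&(P[:,2]<z1)
        o.append(P[k])
    return o
E
python3 - <<'E'
from h import *
c,s,Wt,Ws=scene()
for n,ct in dict(c1=(.435,.054),c2=(.521,-.047),c3=(.503,.133),c4=(.425,-.144),pur=(.386,-.032)).items():
    a,b=near([Wt,Ws],ct,.05,.015,.08)
    for q in (a,b,np.vstack([a,b])):
        r=rect(q);print(n,len(q),np.round(r[0]),np.round(r[1]),round(r[2],1),"z95 %.3f"%np.percentile(q[:,2],95))
a,b=near([Wt,Ws],(.626,-.04),.2,.055,.075)
for q in(a,b):
  q=q[(abs(q[:,0]-.626)<.03)];r=rect(q);print("bar",np.round(r[0]),np.round(r[1]),round(r[2],2),np.median(q[:,2]))
a,b=near([Wt,Ws],(.472,-.344),.2,.012,.03)
for q in(a,b):
  r=rect(q);print("tray",np.round(r[0]),np.round(r[1]),round(r[2],2))
a,b=near([Wt,Ws],(.42,.38),.07,.026,.037)
for q in(a,b):
  r=rect(q);print("dialbase",len(q),np.round(r[0]),np.round(r[1]),round(r[2],2))
a,b=near([Wt,Ws],(.42,.38),.04,.055,.08)
for q in(a,b):
  r=rect(q);print("dialgrip",len(q),np.round(r[0]),np.round(r[1]),round(r[2],2))
# gun
a,b=near([Wt,Ws],(.57,.27),.13,.06,.12)
for q,nm in((a,"top"),(b,"side")):
    q=q[q[:,0]<.59]
    im=np.zeros((200,200),np.uint8)
    for lo in range(48,60,4):
        k=(q[:,0]>lo/100)&(q[:,0]<lo/100+.04); y=np.sort(q[k,1]); print(nm,lo,[ (round(float(g[0]),3),round(float(g[-1]),3)) for g in np.split(y,np.where(np.diff(y)>.006)[0]+1) if len(g)>5])
    r=rect(q); print(np.round(r[0]),np.round(r[1]),r[2])
E
```

```text
c1 185 [435.  54.] [48. 37.] -83.2 z95 0.045
c1 281 [436.  53.] [50. 36.] -82.8 z95 0.043
c1 466 [435.  53.] [51. 37.] -83.2 z95 0.044
c2 226 [521. -47.] [54. 39.] 77.1 z95 0.048
c2 379 [522. -46.] [57. 40.] 77.7 z95 0.047
c2 605 [522. -46.] [57. 41.] 77.8 z95 0.048
c3 236 [503. 133.] [59. 38.] -19.8 z95 0.046
c3 295 [503. 128.] [56. 33.] -20.7 z95 0.045
c3 531 [503. 132.] [58. 40.] -18.6 z95 0.045
c4 302 [ 425. -144.] [62. 45.] 18.2 z95 0.053
c4 626 [ 426. -145.] [64. 45.] 18.1 z95 0.051
c4 928 [ 426. -144.] [63. 46.] 18.5 z95 0.051
pur 234 [386. -32.] [54. 40.] -65.4 z95 0.049
pur 430 [386. -32.] [57. 42.] -64.4 z95 0.047
pur 664 [386. -32.] [57. 42.] -64.4 z95 0.047
bar [626. -40.] [310.  32.] 88.34 0.059682249924156605
bar [627. -39.] [311.  33.] 88.65 0.060218828200798546
tray [ 476. -288.] [300. 262.] -4.47
tray [ 492. -294.] [329. 238.] -22.26
dialbase 553 [430. 393.] [103.  84.] 58.33
dialbase 331 [431. 392.] [102.  86.] 56.87
dialgrip 78 [425. 386.] [46. 13.] -31.57
dialgrip 82 [426. 385.] [47. 15.] -30.06
top 48 [(0.279, 0.301)]
top 52 [(0.245, 0.254), (0.278, 0.302)]
top 56 [(0.244, 0.254), (0.276, 0.302)]
[541. 273.] [98. 58.] -0.20848083
side 48 [(0.278, 0.302)]
side 52 [(0.244, 0.257), (0.275, 0.302)]
side 56 [(0.243, 0.256), (0.275, 0.301)]
[541. 272.] [98. 59.] -0.4793396
```

```bash
cat >> h.py <<'E'
def plan(x,y,z,jaw,cur=None):
    """tool-frame shift+rotvec from the present pose to TCP(x,y,z) pointing down, jaw axis yaw deg (mod 180, nearest)"""
    o=cur or get_obs(); R0=R.from_quat(o["ee_rot"]).as_matrix()
    best=None
    for k in (0,180):
        a=np.radians(jaw+k); zt=np.array([np.cos(a),np.sin(a),0]); yt=np.array([0,0,-1.]); xt=np.cross(yt,zt)
        R1=np.stack([xt,yt,zt],1); rv=R.from_matrix(R0.T@R1).as_rotvec()
        t=R0.T@(np.array([x,y,z])-o["position"])
        print("jaw",jaw+k,"t",np.round(t,4).tolist(),"rv",np.round(rv,4).tolist(),"| %.0f deg"%np.degrees(np.linalg.norm(rv)))
def st():
    o=get_obs();Rm=R.from_quat(o["ee_rot"]).as_matrix()
    print("t %.2f"%o["clock"],"pos",np.round(o["position"],4),"jaw %.1f"%np.degrees(np.arctan2(Rm[1,2],Rm[0,2])),"tilt %.2f"%np.degrees(np.arccos(-Rm[2,1])),"az %.0f"%np.degrees(np.arctan2(o["position"][1],o["position"][0])),"j",np.round(o["joint_pos"],2),"F",np.round(o["ft_force"],1),"w %.3f"%o["grip_width"])
E
python3 - <<'E'
from h import *
st()
c,s,Wt,Ws=scene()
for W in(Wt,Ws):
    P=W.reshape(-1,3);P=P[~np.isnan(P[:,0])]
    for nm,y0,y1 in(("trig",.246,.256),("grip",.283,.297)):
        q=P[(P[:,1]>y0)&(P[:,1]<y1)&(P[:,2]>.075)&(P[:,2]<.12)&(P[:,0]<.68)&(P[:,0]>.44)]
        print(nm,q[:,0].min(),q[:,0].max(),"ztop",np.percentile(q[:,2],[5,50,95]))
for ct in [(.472,-.344)]:
    z=Wt[...,2];P=Wt.reshape(-1,3);q=P[(P[:,1]<-.25)&(P[:,1]>-.44)&(P[:,0]>.3)&(P[:,0]<.66)&(P[:,2]>.012)&(P[:,2]<.03)]
    r=rect(q);print("tray",np.round(r[0]),np.round(r[1]),round(r[2],2))
plan(.503,.132,.2,70)
E
```

```text
t 0.35 pos [ 0.2553 -0.5704  0.2312] jaw -65.9 tilt 0.01 az -66 j [ 1.13  0.33 -0.06  1.46  0.02  1.35 -0.09] F [ 0.3 -0.   0.7] w 1.000
trig 0.5278091926276189 0.6482292163620134 ztop [0.08908993 0.0939656  0.1012302 ]
grip 0.49217107388704545 0.6484063874971624 ztop [0.08990606 0.09643991 0.10255748]
trig 0.5273802290201317 0.6487729417815575 ztop [0.07977694 0.09316364 0.10042041]
grip 0.49188648519708145 0.6461722964230945 ztop [0.08171213 0.09621328 0.10115192]
tray [ 471. -344.] [299. 152.] -5.05
jaw 70 t [-0.513, 0.0313, -0.54] rv [-0.0, -2.3717, -0.0] | 136 deg
jaw 250 t [-0.513, 0.0313, -0.54] rv [0.0, 0.7698, -0.0] | 44 deg
```

Emit:
send_rows:
  motion:
    - [100,-0.513,0.08,-0.54,0,-2.372,0]
    - [100,-0.513,0.08,-0.54,0,-2.372,0]
    - [100,-0.513,0.08,-0.54,0,-2.372,0]
    - [100,-0.513,0.08,-0.54,0,-2.372,0]
    - [100,-0.513,0.08,-0.54,0,-2.372,0]
    - [100,-0.513,0.08,-0.54,0,-2.372,0]
    - [100,-0.513,0.08,-0.54,0,-2.372,0]
    - [100,-0.513,0.08,-0.54,0,-2.372,0]
    - [100,-0.513,0.08,-0.54,0,-2.372,0]
    - [100,-0.513,0.08,-0.54,0,-2.372,0]
  squeeze: 40

```text
clock: 1.28
position: [0.3933, -0.1779, 0.1869]
ee_rot: [0.526, -0.472, 0.473, -0.526]
ft_force: [1.3, -0.4, -0.7]
grip_width: 0.998
```

Run:
```python
from h import *
st();plan(.503,.132,.15,70.5)
```

```text
t 1.28 pos [ 0.3933 -0.1779  0.1869] jaw 6.1 tilt 0.07 az -24 j [ 0.81 -0.04 -0.47  1.98 -0.02  1.2   0.45] F [ 1.3 -0.4 -0.7] w 0.998
jaw 70.5 t [-0.2966, 0.0367, 0.1418] rv [0.0001, -1.1245, 0.0012] | 64 deg
jaw 250.5 t [-0.2966, 0.0367, 0.1418] rv [-0.0014, 2.0171, 0.0001] | 116 deg
```

Emit:
send_rows:
  motion:
    - [100,-0.297,0.037,0.142,0,-1.125,0]
    - [100,-0.297,0.037,0.142,0,-1.125,0]
    - [100,-0.297,0.037,0.142,0,-1.125,0]
    - [100,-0.297,0.037,0.142,0,-1.125,0]
    - [100,-0.297,0.037,0.142,0,-1.125,0]
    - [100,-0.297,0.037,0.142,0,-1.125,0]
    - [100,-0.297,0.037,0.142,0,-1.125,0]
    - [100,-0.297,0.037,0.142,0,-1.125,0]
    - [100,-0.297,0.037,0.142,0,-1.125,0]
    - [100,-0.297,0.037,0.142,0,-1.125,0]

```text
clock: 2.12
position: [0.5045, 0.1327, 0.1494]
ee_rot: [-0.697, 0.118, -0.117, 0.698]
ft_force: [-0.3, -0.6, -0.4]
grip_width: 1.004
```

Run:
```python
from h import *
st();o=get_obs();c=camera("wrist");save("w1",c["pixels"])
W=cloud(c,o);q,=near([W],(.503,.132),.05,.015,.07);r=rect(q);print(np.round(r[0]),np.round(r[1]),r[2])
c,s,Wt,Ws=scene()
q=near([Wt,Ws],(.503,.132),.05,.015,.05);print([len(a) for a in q]);
plan(.503,.132,.002,70.5)
```

```text
t 2.12 pos [0.5045 0.1327 0.1494] jaw 70.8 tilt 0.11 az 15 j [ 0.39  0.27 -0.84  1.8   0.21  1.17  0.73] F [-0.3 -0.6 -0.4] w 1.004
[505. 133.] [59. 38.] -19.93283
[0, 291]
jaw 70.5 t [-0.0029, 0.1478, 0.0027] rv [0.0008, -0.0115, 0.0003] | 1 deg
jaw 250.5 t [-0.0029, 0.1478, 0.0027] rv [-0.0004, 3.1301, 0.0012] | 179 deg
```

View pics/w1.png

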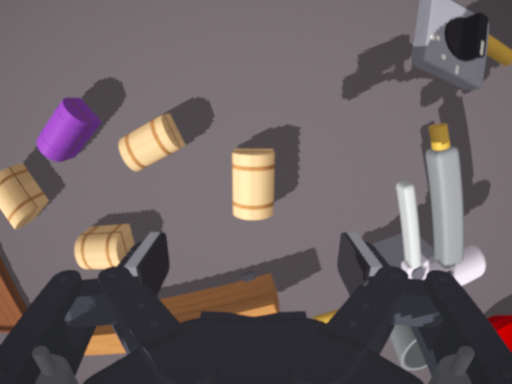

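The wrist view shows chest3 at (254,183), midway between the fingers, and the wrist fit agrees to within 2 mm. I'll descend and grip it.

Emit:
send_rows:
  motion:
    - [100,0,0.04,0,0,0,0]
    - [100,0,0.08,0,0,0,0]
    - [100,0,0.11,0,0,0,0]
    - [100,0,0.13,0,0,0,0]
    - [100,0,0.14,0,0,0,0]
    - [100,0,0.148,0,0,0,0]
    - [100,0,0.148,0,0,0,0]

```text
clock: 2.85
position: [0.5046, 0.129, 0.0014]
ee_rot: [0.697, -0.123, 0.122, -0.696]
ft_force: [-0.6, -0.7, 0.5]
grip_width: 0.998
```

Emit:
send_rows:
  motion:
    - [30,0,0,0,0,0,0]
    - [20,0,0,0,0,0,0]
    - [20,0,0,0,0,0,0]
    - [20,0,0,0,0,0,0]
    - [20,0,0,0,0,0,0]
    - [20,0,0,0,0,0,0]
    - [20,0,0,0,0,0,0]
  squeeze: 40

```text
clock: 3.43
position: [0.5055, 0.13, 0.0029]
ee_rot: [-0.696, 0.121, -0.122, 0.697]
ft_force: [-1.0, -1.0, 7.2]
grip_width: 0.44
```

Opening 0.44 is about 37 mm, which matches chest3. I'll lift it.

Emit:
send_rows:
  motion:
    - [20,0,-0.02,0,0,0,0]
    - [20,0,-0.055,0,0,0,0]
    - [20,0,-0.085,0,0,0,0]
    - [20,0,-0.085,0,0,0,0]
    - [20,0,-0.085,0,0,0,0]

```text
clock: 3.85
position: [0.5059, 0.13, 0.0884]
ee_rot: [-0.696, 0.121, -0.123, 0.697]
ft_force: [-0.6, -0.8, -0.7]
grip_width: 0.434
```

Run:
```python
from h import *
st();o=get_obs();plan(.6296,.0785,.085,-1.5)
```

```text
t 3.85 pos [0.5059 0.13   0.0884] jaw 70.2 tilt 0.21 az 14 j [ 0.37  0.35 -0.81  1.86  0.29  1.05  0.66] F [-0.6 -0.8 -0.7] w 0.434
jaw -1.5 t [0.1339, 0.0039, -0.0065] rv [-0.0031, 1.2508, 0.0023] | 72 deg
jaw 178.5 t [0.1339, 0.0039, -0.0065] rv [0.0026, -1.8908, 0.0034] | 108 deg
```

Emit:
send_rows:
  motion:
    - [20,0.014,0,0,0,0.125,0]
    - [20,0.028,0,0,0,0.25,0]
    - [20,0.042,0,0,0,0.375,0]
    - [20,0.056,0,0,0,0.5,0]
    - [20,0.07,0,0,0,0.625,0]
    - [20,0.084,0,0,0,0.75,0]
    - [20,0.098,0,0,0,0.875,0]
    - [20,0.112,0,-0.002,0,1.0,0]
    - [20,0.126,0,-0.005,0,1.125,0]
    - [20,0.134,0,-0.0065,-0.003,1.251,0.002]

```text
clock: 4.68
position: [0.6288, 0.0769, 0.0849]
ee_rot: [-0.494, 0.509, -0.507, 0.49]
ft_force: [-1.5, -0.9, -0.6]
grip_width: 0.434
```

Emit:
send_rows:
  motion:
    - [20,0,0,0,0,0,0]
    - [20,0,0,0,0,0,0]
    - [20,0,0,0,0,0,0]

```text
clock: 4.93
position: [0.6276, 0.0791, 0.0859]
ee_rot: [-0.496, 0.506, -0.504, 0.494]
ft_force: [-0.2, -0.3, 0.3]
grip_width: 0.436
```

Run:
```python
from h import *
st();o=get_obs();plan(.6296,.0785,.0645,-1.5)
c=camera("side");save("s2",c["pixels"],3,(140,90,360,280))
```

```text
t 4.93 pos [0.6276 0.0791 0.0859] jaw -1.1 tilt 0.28 az 7 j [ 0.18  0.52 -0.5   1.57  0.26  1.12 -0.4 ] F [-0.2 -0.3  0.3] w 0.436
jaw -1.5 t [0.0005, 0.0214, 0.0021] rv [0.0048, 0.0063, 0.0002] | 0 deg
jaw 178.5 t [0.0005, 0.0214, 0.0021] rv [0.0003, -3.1353, -0.0076] | 180 deg
```

View pics/s2.png

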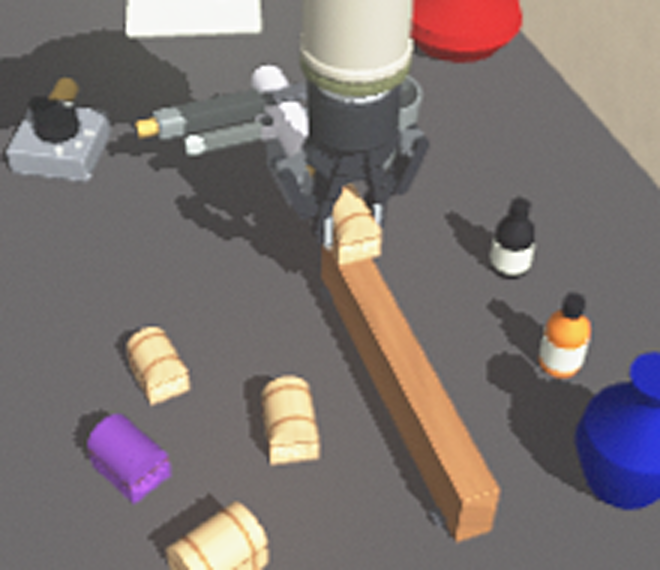

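The side view shows chest3 held over the bar's gun end at about (355,225). I'll lower it and watch the force.

Emit:
send_rows:
  motion:
    - [20,0,0.008,0.002,0.005,0.006,0]
    - [20,0,0.014,0.002,0.005,0.006,0]
    - [20,0,0.019,0.002,0.005,0.006,0]
    - [20,0,0.0215,0.002,0.005,0.006,0]
    - [20,0,0.0215,0.002,0.005,0.006,0]
    - [20,0,0.0215,0.002,0.005,0.006,0]

```text
clock: 5.48
position: [0.6304, 0.0783, 0.0651]
ee_rot: [0.492, -0.507, 0.508, -0.493]
ft_force: [0.4, -0.3, -0.9]
grip_width: 0.439
```

Run:
```python
from h import *
st()
```

```text
t 5.48 pos [0.6304 0.0783 0.0651] jaw -1.8 tilt 0.07 az 7 j [ 0.18  0.54 -0.49  1.59  0.28  1.08 -0.42] F [ 0.4 -0.3 -0.9] w 0.439
```

Emit:
send_rows:
  motion:
    - [20,0,0.001,0,0,0,0]
    - [20,0,0.002,0,0,0,0]
    - [20,0,0.0025,0,0,0,0]
    - [20,0,0.0025,0,0,0,0]

```text
clock: 5.82
position: [0.6306, 0.0784, 0.063]
ee_rot: [0.492, -0.507, 0.508, -0.493]
ft_force: [0.1, -0.2, 0.8]
grip_width: 0.435
```

Emit:
send_rows:
  motion:
    - [50,0,0,0,0,0,0]
    - [60,0,0,0,0,0,0]
    - [75,0,0,0,0,0,0]
    - [75,0,0,0,0,0,0]
    - [75,0,-0.03,0,0,0,0]
    - [100,0,-0.07,0,0,0,0]
    - [100,0,-0.1,0,0,0,0]
    - [100,0,-0.1,0,0,0,0]

```text
clock: 6.48
position: [0.6334, 0.0793, 0.1701]
ee_rot: [0.489, -0.505, 0.51, -0.495]
ft_force: [0.5, 0.6, -0.6]
grip_width: 1.003
```

```bash
cat >> h.py <<'E'
def chests(lst,Wt,Ws,bar=False):
    for n,ct in lst.items():
        z0=.073 if bar else .015
        a,b=near([Wt,Ws],ct,.045,z0,.13)
        for q in (a,b):
            if len(q)>20:
                r=rect(q);print(n,len(q),np.round(r[0]),np.round(r[1]),round(r[2],1),"z95 %.3f"%np.percentile(q[:,2],95))
            else: print(n,len(q))
TAB=dict(c1=(.435,.054),c2=(.521,-.047),c4=(.425,-.144),pur=(.386,-.032))
BAR=dict(c3=(.6296,.0785),c1=(.6277,.0055),c2=(.6258,-.0655),c4=(.6238,-.1435))
E
python3 - <<'E'
from h import *
st();c,s,Wt,Ws=scene();chests(TAB,Wt,Ws);chests(BAR,Wt,Ws,True)
plan(.4355,.0535,.1,7)
save("t3",c["pixels"],3,(200,160,400,280))
E
```

```text
t 6.48 pos [0.6334 0.0793 0.1701] jaw -1.8 tilt 0.66 az 7 j [ 0.19  0.44 -0.52  1.49  0.23  1.26 -0.38] F [ 0.5  0.6 -0.6] w 1.003
c1 82 [433.  67.] [37. 23.] 12.8 z95 0.045
c1 278 [435.  54.] [52. 35.] -83.7 z95 0.043
c2 0
c2 379 [522. -47.] [59. 40.] 77.7 z95 0.047
c4 253 [ 426. -146.] [62. 41.] 18.5 z95 0.052
c4 626 [ 426. -145.] [64. 45.] 17.4 z95 0.051
pur 0
pur 435 [386. -32.] [56. 41.] -64.6 z95 0.047
c3 0
c3 343 [628.  80.] [62. 38.] 88.8 z95 0.105
c1 0
c1 7
c2 0
c2 0
c4 0
c4 0
jaw 7 t [0.0311, 0.0635, -0.1951] rv [-0.0046, -0.1532, 0.0003] | 9 deg
jaw 187 t [0.0311, 0.0635, -0.1951] rv [-0.0004, 2.9884, -0.0069] | 171 deg
```

View pics/t3.png

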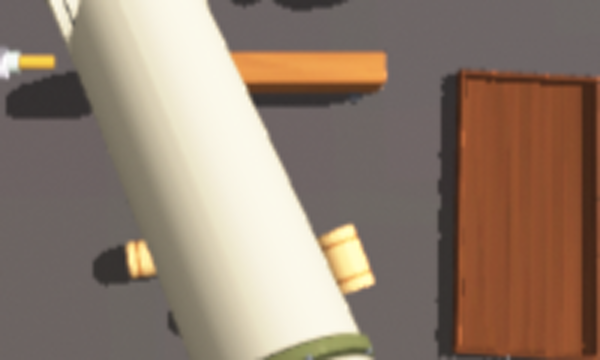

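chest3 sits on the bar at (628,80) with its top at 104 mm, as it should. chest1 is next.

Emit:
send_rows:
  motion:
    - [100,0.005,0.01,-0.04,0,-0.05,0]
    - [100,0.012,0.025,-0.08,-0.002,-0.1,0]
    - [100,0.02,0.04,-0.12,-0.004,-0.13,0]
    - [100,0.026,0.05,-0.16,-0.0045,-0.153,0]
    - [100,0.031,0.06,-0.195,-0.0045,-0.153,0]
    - [100,0.031,0.063,-0.195,-0.0045,-0.153,0]
    - [100,0.031,0.063,-0.195,-0.0045,-0.153,0]
    - [100,0.031,0.063,-0.195,-0.0045,-0.153,0]

```text
clock: 7.25
position: [0.4348, 0.0532, 0.0993]
ee_rot: [0.53, -0.469, 0.468, -0.529]
ft_force: [0.8, 0.4, 0.2]
grip_width: 1.0
```

Run:
```python
from h import *
st();o=get_obs();c=camera("wrist");save("w3",c["pixels"])
W=cloud(c,o);q,=near([W],(.435,.054),.045,.012,.07);r=rect(q);print(np.round(r[0]),np.round(r[1]),r[2])
plan(.4355,.0535,.001,7)
```

```text
t 7.25 pos [0.4348 0.0532 0.0993] jaw 7.0 tilt 0.16 az 7 j [ 0.36  0.09 -0.6   2.06  0.06  1.01 -0.15] F [0.8 0.4 0.2] w 1.000
[436.  54.] [49. 37.] -83.46227
jaw 7 t [0.0001, 0.0987, 0.0001] rv [0.0019, -0.0003, -0.0003] | 0 deg
jaw 187 t [0.0001, 0.0987, 0.0001] rv [0.0005, 3.1413, 0.003] | 180 deg
```

View pics/w3.png

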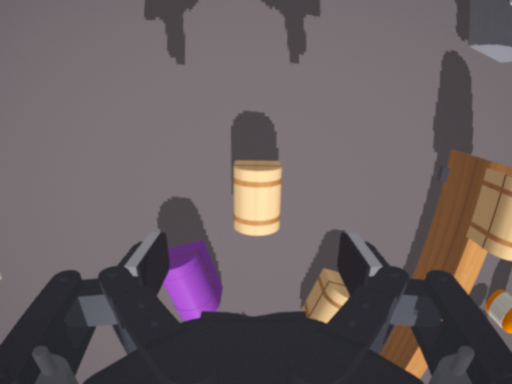

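chest1 is centred at (257,197). The purple piece is at (190,280) and its nearest edge is about 40 mm from the finger in y. I'll descend.

Emit:
send_rows:
  motion:
    - [100,0,0.04,0.001,0,0,0]
    - [100,0,0.07,0.001,0,0,0]
    - [100,0,0.088,0.001,0,0,0]
    - [100,0,0.0975,0.001,0,0,0]
    - [100,0,0.0975,0.001,0,0,0]
    - [40,0,0.0975,0.001,0,0,0]
    - [15,0,0.0975,0.001,0,0,0]
    - [15,0,0.0975,0.001,0,0,0]
    - [15,0,0.0975,0.001,0,0,0]
    - [15,0,0.0975,0.001,0,0,0]

```text
clock: 8.13
position: [0.4363, 0.0534, 0.0031]
ee_rot: [0.53, -0.469, 0.469, -0.529]
ft_force: [-0.8, 0.2, 6.0]
grip_width: 0.414
```

Emit:
send_rows:
  motion:
    - [15,0,0,0,0,0,0]
    - [15,0,0,0,0,0,0]
    - [15,0,0,0,0,0,0]

```text
clock: 8.38
position: [0.4363, 0.0535, 0.0031]
ee_rot: [0.53, -0.469, 0.469, -0.529]
ft_force: [-1.1, 0.6, 6.4]
grip_width: 0.412
```

Run:
```python
from h import *
st();o=get_obs();plan(.6277,.0055,.088,-1.5)
```

```text
t 8.38 pos [0.4363 0.0535 0.0031] jaw 7.0 tilt 0.06 az 7 j [ 0.31  0.27 -0.58  2.13  0.2   0.8  -0.27] F [-1.1  0.6  6.4] w 0.412
jaw -1.5 t [0.071, -0.085, 0.1841] rv [0.0008, 0.1481, 0.0007] | 8 deg
jaw 178.5 t [0.071, -0.085, 0.1841] rv [0.001, -2.9935, -0.0011] | 172 deg
```

Emit:
send_rows:
  motion:
    - [15,0,-0.03,0,0,0,0]
    - [15,0,-0.065,0,0,0,0]
    - [15,0.02,-0.087,0.01,0,0.04,0]
    - [15,0.045,-0.087,0.045,0,0.08,0]
    - [15,0.065,-0.087,0.085,0,0.12,0]
    - [15,0.071,-0.087,0.125,0.001,0.148,0]
    - [15,0.071,-0.087,0.165,0.001,0.148,0]
    - [15,0.071,-0.087,0.184,0.001,0.148,0]
    - [15,0.071,-0.087,0.184,0.001,0.148,0]
    - [15,0.071,-0.087,0.184,0.001,0.148,0]

```text
clock: 9.22
position: [0.6272, 0.0059, 0.0883]
ee_rot: [-0.494, 0.507, -0.506, 0.493]
ft_force: [-0.2, 0.1, -0.4]
grip_width: 0.416
```

Run:
```python
from h import *
st();o=get_obs();plan(.6277,.0055,.064,-1.5)
c=camera("side");save("s4",c["pixels"],3,(140,90,360,280))
```

```text
t 9.22 pos [0.6272 0.0059 0.0883] jaw -1.5 tilt 0.13 az 1 j [ 0.29  0.5  -0.49  1.59  0.25  1.12 -0.28] F [-0.2  0.1 -0.4] w 0.416
jaw -1.5 t [0.0004, 0.0243, 0.0006] rv [0.0022, 0.0005, -0.0003] | 0 deg
jaw 178.5 t [0.0004, 0.0243, 0.0006] rv [-0.0005, -3.1411, -0.0034] | 180 deg
```

View pics/s4.png

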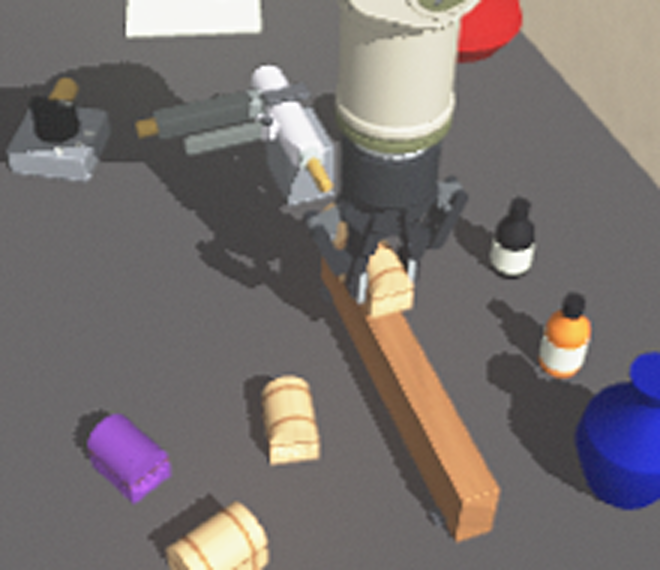

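chest1 is over the bar at (390,280). I'll lower and release it.

Emit:
send_rows:
  motion:
    - [15,0,0.012,0.0005,0.002,0,0]
    - [15,0,0.02,0.0005,0.002,0,0]
    - [15,0,0.0245,0.0005,0.002,0,0]
    - [15,0,0.025,0.0005,0.002,0,0]
    - [15,0,0.025,0.0005,0.002,0,0]
    - [15,0,0.025,0.0005,0.002,0,0]

```text
clock: 9.77
position: [0.6268, 0.0052, 0.0631]
ee_rot: [0.494, -0.506, 0.507, -0.493]
ft_force: [-0.4, -0.2, -0.4]
grip_width: 0.41
```

Emit:
send_rows:
  motion:
    - [50,0,0,0,0,0,0]
    - [60,0,0,0,0,0,0]
    - [75,0,0,0,0,0,0]
    - [75,0,0,0,0,0,0]
    - [75,0,-0.03,0,0,0,0]
    - [100,0,-0.07,0,0,0,0]
    - [100,0,-0.08,0,0,0,0]
    - [100,0,-0.08,0,0,0,0]

```text
clock: 10.43
position: [0.6295, 0.0058, 0.1479]
ee_rot: [0.492, -0.505, 0.508, -0.495]
ft_force: [0.3, 1.2, 0.0]
grip_width: 1.0
```

Run:
```python
from h import *
st();c,s,Wt,Ws=scene();chests(TAB,Wt,Ws);chests(BAR,Wt,Ws,True)
plan(.5215,-.0465,.1,-12.3)
```

```text
t 10.43 pos [0.6295 0.0058 0.1479] jaw -1.5 tilt 0.41 az 1 j [ 0.3   0.44 -0.5   1.54  0.22  1.21 -0.26] F [0.3 1.2 0. ] w 1.000
c1 0
c1 0
c2 0
c2 376 [522. -47.] [57. 40.] 77.5 z95 0.047
c4 0
c4 626 [ 426. -144.] [63. 45.] 18.3 z95 0.051
pur 134 [382. -22.] [40. 32.] 24.1 z95 0.048
pur 432 [385. -32.] [58. 40.] -63.6 z95 0.047
c3 249 [628.  79.] [56. 38.] 88.2 z95 0.106
c3 218 [628.  76.] [55. 38.] 89.4 z95 0.105
c1 3
c1 310 [625.  15.] [70. 36.] 89.6 z95 0.103
c2 0
c2 0
c4 0
c4 0
jaw -12.3 t [0.0546, 0.0437, -0.1047] rv [-0.0013, 0.1886, 0.0005] | 11 deg
jaw 167.7 t [0.0546, 0.0437, -0.1047] rv [0.0007, -2.953, 0.0019] | 169 deg
```

Emit:
send_rows:
  motion:
    - [100,0.01,0,-0.03,0,0.06,0]
    - [100,0.03,0.01,-0.06,0,0.12,0]
    - [100,0.05,0.03,-0.09,-0.001,0.189,0]
    - [100,0.0546,0.043,-0.105,-0.001,0.189,0]
    - [100,0.0546,0.043,-0.105,-0.001,0.189,0]
    - [100,0.0546,0.043,-0.105,-0.001,0.189,0]
    - [100,0.0546,0.043,-0.105,-0.001,0.189,0]

```text
clock: 11.12
position: [0.5213, -0.046, 0.1003]
ee_rot: [-0.444, 0.551, -0.55, 0.443]
ft_force: [0.7, -0.1, 0.4]
grip_width: 1.002
```

Run:
```python
from h import *
st();o=get_obs();c=camera("wrist");save("w5",c["pixels"])
W=cloud(c,o);q,=near([W],(.5215,-.0465),.045,.012,.07);r=rect(q);print(np.round(r[0]),np.round(r[1]),r[2])
plan(.5215,-.0465,.004,-12.3)
```

```text
t 11.12 pos [ 0.5213 -0.046   0.1003] jaw -12.3 tilt 0.05 az -5 j [ 0.43  0.27 -0.48  1.86  0.14  1.05 -0.32] F [ 0.7 -0.1  0.4] w 1.002
[523. -47.] [54. 41.] 77.33971
jaw -12.3 t [0.0008, 0.0967, -0.0001] rv [0.0001, 0.0007, -0.0002] | 0 deg
jaw 167.7 t [0.0008, 0.0967, -0.0001] rv [-0.0002, -3.1408, -0.0001] | 180 deg
```

View pics/w5.png

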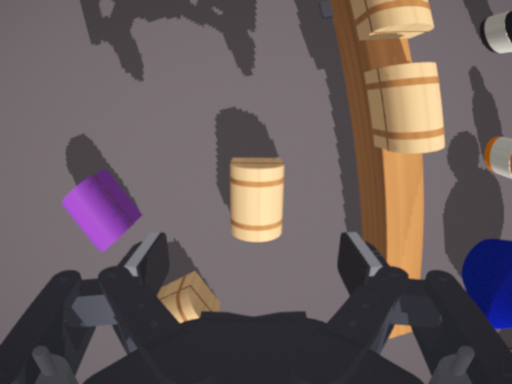

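chest2 is centred at (257,198). chest1 and chest3 are standing on the bar at upper right. I'll grip it.

Emit:
send_rows:
  motion:
    - [100,0,0.04,0.001,0,0,0]
    - [100,0,0.07,0.001,0,0,0]
    - [100,0,0.088,0.001,0,0,0]
    - [100,0,0.096,0.001,0,0,0]
    - [100,0,0.096,0.001,0,0,0]
    - [40,0,0.096,0.001,0,0,0]
    - [15,0,0.096,0.001,0,0,0]
    - [15,0,0.096,0.001,0,0,0]
    - [15,0,0.096,0.001,0,0,0]
    - [15,0,0.096,0.001,0,0,0]

```text
clock: 12.0
position: [0.5229, -0.0468, 0.0058]
ee_rot: [0.443, -0.55, 0.551, -0.444]
ft_force: [-0.9, 0.1, 6.9]
grip_width: 0.462
```

Emit:
send_rows:
  motion:
    - [15,0,0,0,0,0,0]
    - [15,0,0,0,0,0,0]
    - [15,0,0,0,0,0,0]

```text
clock: 12.25
position: [0.5229, -0.0468, 0.0058]
ee_rot: [0.443, -0.55, 0.551, -0.444]
ft_force: [-1.1, -0.1, 7.6]
grip_width: 0.461
```

Run:
```python
from h import *
st();o=get_obs();plan(.6258,-.0655,.088,-1.5)
```

```text
t 12.25 pos [ 0.5229 -0.0468  0.0058] jaw -12.3 tilt 0.10 az -5 j [ 0.39  0.4  -0.45  1.92  0.23  0.86 -0.39] F [-1.1 -0.1  7.6] w 0.461
jaw -1.5 t [-0.0036, -0.082, 0.1047] rv [-0.0016, -0.1888, 0.0006] | 11 deg
jaw 178.5 t [-0.0036, -0.082, 0.1047] rv [-0.0009, 2.9527, -0.0024] | 169 deg
```

Emit:
send_rows:
  motion:
    - [15,0,-0.03,0,0,0,0]
    - [15,0,-0.065,0,0,0,0]
    - [15,0,-0.082,0.01,0,-0.06,0]
    - [15,-0.002,-0.082,0.035,0,-0.12,0]
    - [15,-0.0036,-0.082,0.065,-0.0016,-0.189,0]
    - [15,-0.0036,-0.082,0.09,-0.0016,-0.189,0]
    - [15,-0.0036,-0.082,0.1047,-0.0016,-0.189,0]
    - [15,-0.0036,-0.082,0.1047,-0.0016,-0.189,0]
    - [15,-0.0036,-0.082,0.1047,-0.0016,-0.189,0]

```text
clock: 13.0
position: [0.6251, -0.0655, 0.0863]
ee_rot: [-0.494, 0.507, -0.506, 0.493]
ft_force: [0.1, -0.3, -1.3]
grip_width: 0.46
```

Run:
```python
from h import *
st();o=get_obs();plan(.6258,-.0655,.066,-1.5)
c=camera("side");save("s6",c["pixels"],3,(140,90,360,280))
```

```text
t 13.00 pos [ 0.6251 -0.0655  0.0863] jaw -1.5 tilt 0.15 az -6 j [ 0.39  0.5  -0.47  1.59  0.24  1.11 -0.16] F [ 0.1 -0.3 -1.3] w 0.460
jaw -1.5 t [0.0, 0.0203, 0.0007] rv [0.0025, -0.0001, -0.0002] | 0 deg
jaw 178.5 t [0.0, 0.0203, 0.0007] rv [0.0003, 3.1415, 0.004] | 180 deg
```

View pics/s6.png

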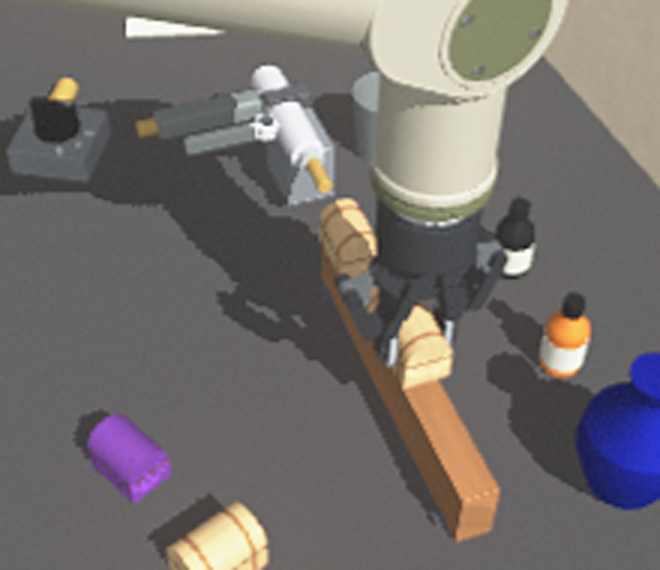

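chest2 is over the bar at (420,350). I'll lower and release it.

Emit:
send_rows:
  motion:
    - [15,0,0.01,0.0007,0.002,0,0]
    - [15,0,0.016,0.0007,0.002,0,0]
    - [15,0,0.0195,0.0007,0.002,0,0]
    - [15,0,0.02,0.0007,0.002,0,0]
    - [15,0,0.0205,0.0007,0.002,0,0]
    - [15,0,0.0205,0.0007,0.002,0,0]

```text
clock: 13.55
position: [0.6252, -0.0654, 0.0658]
ee_rot: [-0.494, 0.507, -0.506, 0.493]
ft_force: [-0.3, -0.8, 1.7]
grip_width: 0.461
```

Emit:
send_rows:
  motion:
    - [50,0,0,0,0,0,0]
    - [60,0,0,0,0,0,0]
    - [75,0,0,0,0,0,0]
    - [75,0,0,0,0,0,0]
    - [75,0,-0.03,0,0,0,0]
    - [100,0,-0.07,0,0,0,0]
    - [100,0,-0.08,0,0,0,0]
    - [100,0,-0.08,0,0,0,0]

```text
clock: 14.22
position: [0.6279, -0.0654, 0.1503]
ee_rot: [0.492, -0.505, 0.508, -0.495]
ft_force: [0.0, 0.7, 0.2]
grip_width: 0.997
```

Run:
```python
from h import *
st();c,s,Wt,Ws=scene();chests(TAB,Wt,Ws);chests(BAR,Wt,Ws,True)
plan(.426,-.144,.1,-71.7)
```

```text
t 14.22 pos [ 0.6279 -0.0654  0.1503] jaw -1.5 tilt 0.38 az -6 j [ 0.4   0.44 -0.48  1.53  0.21  1.22 -0.14] F [0.  0.7 0.2] w 0.997
c1 0
c1 0
c2 0
c2 0
c4 0
c4 623 [ 426. -145.] [63. 45.] 17.8 z95 0.051
pur 234 [386. -32.] [54. 40.] -65.4 z95 0.049
pur 430 [386. -32.] [56. 40.] -65.0 z95 0.047
c3 247 [628.  79.] [56. 38.] 88.5 z95 0.106
c3 55 [625.  80.] [60. 33.] 86.9 z95 0.103
c1 208 [623.  -6.] [67. 35.] 87.8 z95 0.104
c1 166 [624.   5.] [88. 36.] -87.3 z95 0.103
c2 84 [623. -49.] [41. 21.] 0.8 z95 0.108
c2 434 [623. -65.] [57. 40.] 88.4 z95 0.107
c4 0
c4 0
jaw -71.7 t [0.0836, 0.0461, -0.1977] rv [-0.0008, 1.2254, 0.0001] | 70 deg
jaw 108.3 t [0.0836, 0.0461, -0.1977] rv [0.0001, -1.9162, 0.0008] | 110 deg
```

Emit:
send_rows:
  motion:
    - [100,0.01,0.0,-0.03,0,0.12,0]
    - [100,0.02,0.01,-0.06,0,0.24,0]
    - [100,0.03,0.02,-0.09,0,0.36,0]
    - [100,0.045,0.03,-0.12,0,0.48,0]
    - [100,0.06,0.04,-0.15,0,0.6,0]
    - [100,0.0836,0.046,-0.1977,0,0.72,0]
    - [100,0.0836,0.046,-0.1977,0,0.84,0]
    - [100,0.0836,0.046,-0.1977,0,0.96,0]
    - [100,0.0836,0.046,-0.1977,0,1.08,0]
    - [100,0.0836,0.046,-0.1977,-0.001,1.2,0]

```text
clock: 15.15
position: [0.4246, -0.1441, 0.0988]
ee_rot: [-0.12, 0.697, -0.697, 0.118]
ft_force: [0.4, -0.2, -0.2]
grip_width: 1.003
```

Emit:
send_rows:
  motion:
    - [100,0,0,0,0,0.026,0]
    - [100,0,0,0,0,0.026,0]

```text
clock: 15.32
position: [0.4249, -0.1438, 0.0988]
ee_rot: [-0.113, 0.699, -0.698, 0.111]
ft_force: [0.6, 0.5, -0.3]
grip_width: 1.001
```

Run:
```python
from h import *
st();o=get_obs();c=camera("wrist");save("w7",c["pixels"])
W=cloud(c,o);q,=near([W],(.426,-.144),.05,.012,.07);r=rect(q);print(np.round(r[0]),np.round(r[1]),r[2])
plan(.426,-.1445,.004,-71.8)
```

```text
t 15.32 pos [ 0.4249 -0.1438  0.0988] jaw -71.8 tilt 0.18 az -19 j [ 0.55  0.09 -0.33  2.05  0.04  1.01 -1.06] F [ 0.6  0.5 -0.3] w 1.001
[ 426. -145.] [63. 44.] 17.997498
jaw -71.8 t [-0.0009, 0.095, 0.0012] rv [0.0018, 0.0021, 0.0024] | 0 deg
jaw 108.2 t [-0.0009, 0.095, 0.0012] rv [0.0038, -3.1394, -0.0028] | 180 deg
```

View pics/w7.png

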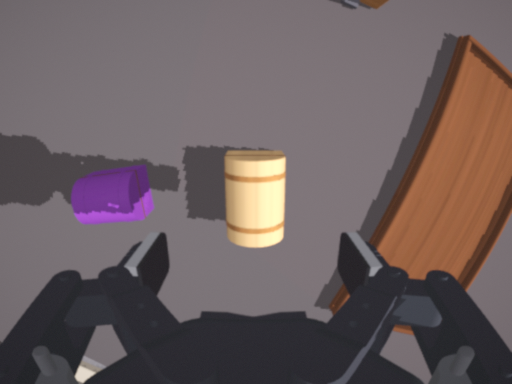

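chest4 is centred at (255,197). I'll grip it.

Emit:
send_rows:
  motion:
    - [100,0,0.04,0.001,0,0,0]
    - [100,0,0.07,0.001,0,0,0]
    - [100,0,0.087,0.001,0,0,0]
    - [100,0,0.094,0.001,0,0,0]
    - [100,0,0.094,0.001,0,0,0]
    - [40,0,0.094,0.001,0,0,0]
    - [15,0,0.094,0.001,0,0,0]
    - [15,0,0.094,0.001,0,0,0]
    - [15,0,0.094,0.001,0,0,0]
    - [15,0,0.094,0.001,0,0,0]

```text
clock: 16.2
position: [0.427, -0.1452, 0.0072]
ee_rot: [0.112, -0.698, 0.698, -0.113]
ft_force: [-0.9, 0.7, 6.2]
grip_width: 0.509
```

Emit:
send_rows:
  motion:
    - [15,0,0,0,0,0,0]
    - [15,0,0,0,0,0,0]
    - [15,0,-0.04,0,0,0,0]
    - [15,0,-0.08,0,0,0,0]
    - [15,0,-0.084,0,0,0,0]
    - [15,0,-0.084,0,0,0,0]

```text
clock: 16.7
position: [0.428, -0.1455, 0.0929]
ee_rot: [0.111, -0.697, 0.699, -0.114]
ft_force: [-0.2, 0.3, -1.6]
grip_width: 0.504
```

Run:
```python
from h import *
st();o=get_obs();plan(.6238,-.1435,.088,-1.5)
```

```text
t 16.70 pos [ 0.428  -0.1455  0.0929] jaw -71.7 tilt 0.28 az -19 j [ 0.55  0.1  -0.34  2.05  0.04  0.99 -1.06] F [-0.2  0.3 -1.6] w 0.504
jaw -1.5 t [-0.1865, 0.0058, 0.0594] rv [-0.005, -1.2259, -0.0011] | 70 deg
jaw 178.5 t [-0.1865, 0.0058, 0.0594] rv [0.0012, 1.9157, -0.0055] | 110 deg
```

Emit:
send_rows:
  motion:
    - [15,-0.015,0,0.005,0,-0.12,0]
    - [15,-0.03,0,0.01,0,-0.24,0]
    - [15,-0.045,0,0.015,0,-0.36,0]
    - [15,-0.06,0,0.02,0,-0.48,0]
    - [15,-0.08,0,0.025,0,-0.6,0]
    - [15,-0.1,0,0.032,0,-0.72,0]
    - [15,-0.12,0,0.038,0,-0.84,0]
    - [15,-0.14,0,0.045,0,-0.96,0]
    - [15,-0.16,0,0.05,0,-1.08,0]
    - [15,-0.18,0,0.057,-0.004,-1.2,-0.001]

```text
clock: 17.53
position: [0.615, -0.142, 0.0881]
ee_rot: [-0.49, 0.514, -0.509, 0.487]
ft_force: [0.6, 1.3, -0.9]
grip_width: 0.509
```

Emit:
send_rows:
  motion:
    - [15,-0.002,0,0.006,0,-0.026,0]
    - [15,-0.002,0,0.006,0,-0.026,0]
    - [15,-0.002,0,0.006,0,-0.026,0]

```text
clock: 17.78
position: [0.62, -0.1405, 0.0884]
ee_rot: [-0.494, 0.509, -0.505, 0.492]
ft_force: [-1.7, -0.2, -0.7]
grip_width: 0.506
```

Run:
```python
from h import *
st();o=get_obs();plan(.6238,-.1435,.067,-1.5)
c=camera("side");save("s8",c["pixels"],3,(140,90,360,280))
```

```text
t 17.78 pos [ 0.62   -0.1405  0.0884] jaw -1.6 tilt 0.42 az -13 j [ 0.51  0.52 -0.47  1.56  0.25  1.13 -0.05] F [-1.7 -0.2 -0.7] w 0.506
jaw -1.5 t [0.0029, 0.0214, 0.0041] rv [0.0068, -0.0018, -0.0024] | 0 deg
jaw 178.5 t [0.0029, 0.0214, 0.0041] rv [0.0038, 3.1397, 0.0107] | 180 deg
```

View pics/s8.png

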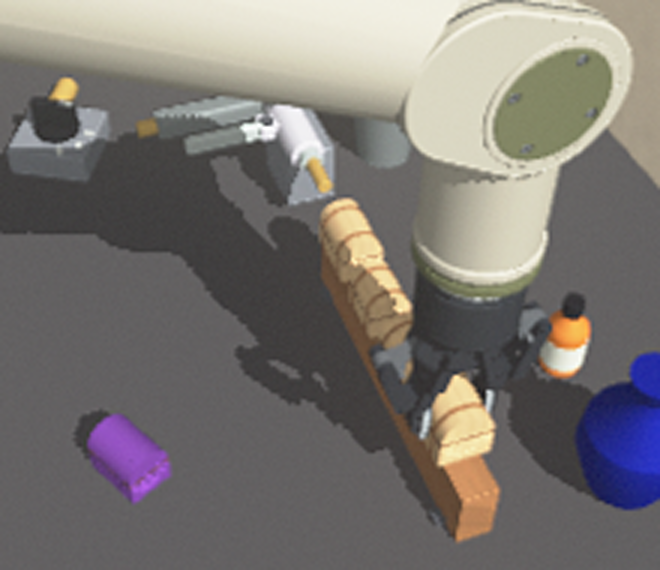

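The other three are on the bar and chest4 is held at (460,420). I'll lower and release it.

Emit:
send_rows:
  motion:
    - [15,0.003,0.008,0.004,0.0068,-0.002,-0.002]
    - [15,0.003,0.015,0.004,0.0068,-0.002,-0.002]
    - [15,0.003,0.019,0.004,0.0068,-0.002,-0.002]
    - [15,0.003,0.0205,0.004,0.0068,-0.002,-0.002]
    - [15,0.003,0.0205,0.004,0.0068,-0.002,-0.002]
    - [15,0.003,0.021,0.004,0.0068,-0.002,-0.002]
    - [15,0.003,0.021,0.004,0.0068,-0.002,-0.002]

```text
clock: 18.42
position: [0.6249, -0.1439, 0.0689]
ee_rot: [0.493, -0.505, 0.507, -0.494]
ft_force: [0.2, 0.3, -1.8]
grip_width: 0.508
```

Run:
```python
from h import *
st()
```

```text
t 18.42 pos [ 0.6249 -0.1439  0.0689] jaw -1.4 tilt 0.14 az -13 j [ 0.5   0.54 -0.46  1.57  0.26  1.09 -0.05] F [ 0.2  0.3 -1.8] w 0.508
```

Emit:
send_rows:
  motion:
    - [15,0,0.001,0,0,0,0]
    - [15,0,0.002,0,0,0,0]
    - [15,0,0.002,0,0,0,0]
    - [55,0,0.002,0,0,0,0]
    - [65,0,0.002,0,0,0,0]
    - [78,0,0.002,0,0,0,0]
    - [78,0,0.002,0,0,0,0]
    - [78,0,-0.03,0,0,0,0]
    - [100,0,-0.07,0,0,0,0]
    - [100,0,-0.09,0,0,0,0]

```text
clock: 19.25
position: [0.6259, -0.1439, 0.1629]
ee_rot: [0.493, -0.504, 0.508, -0.495]
ft_force: [1.2, 0.3, 2.0]
grip_width: 0.997
```

Run:
```python
from h import *
st();c,s,Wt,Ws=scene();chests(BAR,Wt,Ws,True)
plan(.4255,.3855,.15,59)
```

```text
t 19.25 pos [ 0.6259 -0.1439  0.1629] jaw -1.4 tilt 0.34 az -13 j [ 0.52  0.45 -0.48  1.48  0.22  1.25 -0.01] F [1.2 0.3 2. ] w 0.997
c3 252 [628.  79.] [55. 38.] 88.1 z95 0.106
c3 335 [628.  79.] [61. 38.] 88.3 z95 0.105
c1 206 [624.  -6.] [67. 36.] 87.9 z95 0.104
c1 141 [616.  18.] [72. 25.] 60.9 z95 0.103
c2 251 [622. -65.] [53. 40.] 88.4 z95 0.107
c2 207 [624. -66.] [54. 41.] 89.0 z95 0.106
c4 186 [ 621. -137.] [50. 41.] 89.5 z95 0.112
c4 619 [ 624. -143.] [65. 45.] 88.8 z95 0.111
jaw 59 t [-0.5246, 0.0107, -0.2142] rv [-0.0075, -1.0538, 0.0064] | 60 deg
jaw 239 t [-0.5246, 0.0107, -0.2142] rv [-0.0073, 2.0878, -0.0087] | 120 deg
```

All four are on the bar. Now the dial.

Emit:
send_rows:
  motion:
    - [100,-0.02,0,-0.035,0,-0.1,0]
    - [100,-0.055,0,-0.055,0,-0.2,0]
    - [100,-0.095,0,-0.07,0,-0.3,0]
    - [100,-0.135,0,-0.085,0,-0.4,0]
    - [100,-0.175,0,-0.1,0,-0.5,0]
    - [100,-0.215,0,-0.115,0,-0.6,0]
    - [100,-0.25,0,-0.13,0,-0.7,0]
    - [100,-0.29,0,-0.145,0,-0.8,0]
    - [100,-0.33,0,-0.16,-0.004,-0.9,0.003]
    - [100,-0.365,0,-0.17,-0.007,-1.0,0.006]

```text
clock: 20.18
position: [0.4618, 0.2268, 0.1581]
ee_rot: [0.677, -0.208, 0.203, -0.676]
ft_force: [1.5, -0.4, 0.5]
grip_width: 0.999
```

Run:
```python
from h import *
st();plan(.4255,.3855,.15,59)
```

```text
t 20.18 pos [0.4618 0.2268 0.1581] jaw 56.2 tilt 0.38 az 26 j [ 0.23  0.25 -0.87  1.8   0.2   1.18  0.28] F [ 1.5 -0.4  0.5] w 0.999
jaw 59 t [-0.1183, 0.0085, 0.1118] rv [0.0026, -0.0483, -0.0062] | 3 deg
jaw 239 t [-0.1183, 0.0085, 0.1118] rv [0.0096, 3.0933, 0.0039] | 177 deg
```

Emit:
send_rows:
  motion:
    - [100,-0.03,0.003,0.025,0,-0.01,0]
    - [100,-0.06,0.005,0.055,0,-0.03,0]
    - [100,-0.09,0.007,0.085,0.002,-0.048,-0.006]
    - [100,-0.118,0.008,0.112,0.002,-0.048,-0.006]
    - [100,-0.118,0.008,0.112,0.002,-0.048,-0.006]
    - [100,-0.118,0.008,0.112,0.002,-0.048,-0.006]
    - [100,-0.118,0.008,0.112,0.002,-0.048,-0.006]

```text
clock: 20.77
position: [0.4282, 0.3836, 0.1501]
ee_rot: [0.681, -0.191, 0.19, -0.681]
ft_force: [0.4, 0.3, -1.3]
grip_width: 0.997
```

Run:
```python
from h import *
st();o=get_obs();c=camera("wrist");save("w9",c["pixels"])
W=cloud(c,o);q,=near([W],(.4255,.3855),.035,.058,.08);r=rect(q);print(len(q),np.round(r[0]),np.round(r[1]),r[2],np.percentile(q[:,2],[50,95]))
q,=near([W],(.4255,.3855),.055,.029,.036);r=rect(q);print(np.round(r[0]),np.round(r[1]),r[2])
plan(.4255,.3855,.046,59)
```

```text
t 20.77 pos [0.4282 0.3836 0.1501] jaw 58.7 tilt 0.08 az 42 j [-0.09  0.42 -0.89  1.66  0.35  1.23 -0.04] F [ 0.4  0.3 -1.3] w 0.997
866 [427. 386.] [46. 12.] -31.514412 [0.06890508 0.07020066]
[427. 387.] [84. 83.] 58.701584
jaw 59 t [-0.0043, 0.1042, 0.0007] rv [0.0011, -0.0069, -0.0002] | 0 deg
jaw 239 t [-0.0043, 0.1042, 0.0007] rv [0.0003, 3.1346, 0.0018] | 180 deg
```

View pics/w9.png

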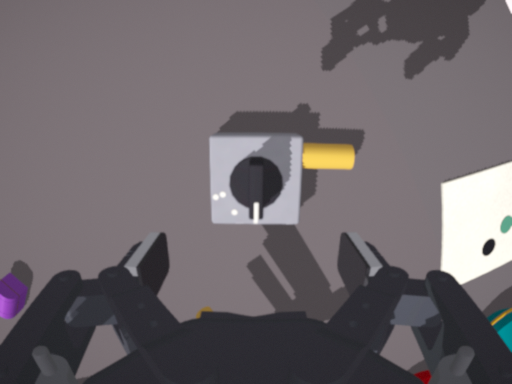

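The wrist view shows the dial at (256,182) with its pointer down on the dash at (256,218). The one dot is at (235,212) and the two dots are at (219,196), clockwise of it. I'll descend and grip the bar.

Emit:
send_rows:
  motion:
    - [80,-0.0037,0.03,0.0016,0.001,0,0]
    - [60,-0.0037,0.06,0.0016,0.001,0,0]
    - [60,-0.0037,0.085,0.0016,0.001,0,0]
    - [60,-0.0037,0.1,0.0016,0.001,0,0]
    - [60,-0.0037,0.104,0.0016,0.001,0,0]
    - [20,-0.0037,0.104,0.0016,0.001,0,0]
    - [5,-0.0037,0.104,0.0016,0.001,0,0]
    - [5,-0.0037,0.104,0.0016,0.001,0,0]
    - [5,-0.0037,0.104,0.0016,0.001,0,0]
    - [5,-0.0037,0.104,0.0016,0.001,0,0]
  squeeze: 30

```text
clock: 21.65
position: [0.4267, 0.3875, 0.0485]
ee_rot: [-0.68, 0.191, -0.192, 0.682]
ft_force: [-1.3, -2.6, 5.9]
grip_width: 0.132
```

Run:
```python
from h import *
st();plan(.4265,.386,.046,-9.8)
```

```text
t 21.65 pos [0.4267 0.3875 0.0485] jaw 58.7 tilt 0.14 az 42 j [-0.15  0.54 -0.83  1.75  0.45  1.05 -0.12] F [-1.3 -2.6  5.9] w 0.132
jaw -9.8 t [0.0006, 0.0025, -0.0014] rv [-0.0026, 1.1947, -0.0007] | 68 deg
jaw 170.2 t [0.0006, 0.0025, -0.0014] rv [-0.0007, -1.9469, 0.0028] | 112 deg
```

Emit:
send_rows:
  motion:
    - [5,0,0,0,0,0.12,0]
    - [5,0,0,0,0,0.24,0]
    - [5,0,0,0,0,0.36,0]
    - [5,0,0,0,0,0.48,0]
    - [5,0,0,0,0,0.6,0]
    - [5,0,0,0,0,0.72,0]
    - [5,0,0,0,0,0.84,0]
    - [5,0,0,0,0,0.96,0]
    - [5,0,0,0,0,1.08,0]
    - [5,0,0,0,0,1.195,0]

```text
clock: 22.48
position: [0.4278, 0.388, 0.0486]
ee_rot: [-0.452, 0.542, -0.542, 0.455]
ft_force: [4.8, 2.0, -1.0]
grip_width: 0.133
```

Emit:
send_rows:
  motion:
    - [5,0,0,0,0,0.01,0]
    - [5,0,0,0,0,0.01,0]
    - [5,0,0,0,0,0.01,0]

```text
clock: 22.73
position: [0.4277, 0.388, 0.0485]
ee_rot: [0.452, -0.542, 0.542, -0.455]
ft_force: [5.0, -0.1, 2.9]
grip_width: 0.13
```

Run:
```python
from h import *
st()
```

```text
t 22.73 pos [0.4277 0.388  0.0485] jaw -10.2 tilt 0.27 az 42 j [-0.32  0.47 -0.6   1.76  0.31  1.   -1.22] F [ 5.  -0.1  2.9] w 0.130
```

Turned by 68.9°. I'll open, rise and check.

Emit:
send_rows:
  motion:
    - [30,0,0,0,0,0,0]
    - [60,0,0,0,0,0,0]
    - [60,0,0,0,0,0,0]
    - [60,0,0,0,0,0,0]
    - [80,0,-0.03,0,0,0,0]
    - [100,0,-0.07,0,0,0,0]
    - [100,0,-0.1,0,0,0,0]
    - [100,0,-0.1,0,0,0,0]

```text
clock: 23.4
position: [0.4276, 0.3898, 0.1533]
ee_rot: [-0.45, 0.543, -0.543, 0.456]
ft_force: [0.5, 0.2, 0.7]
grip_width: 0.997
```

Run:
```python
from h import *
st();o=get_obs();c=camera("wrist");save("w10",c["pixels"],3,(170,100,350,280))
W=cloud(c,o);q,=near([W],(.427,.3865),.035,.058,.08);r=rect(q);print(len(q),np.round(r[0]),np.round(r[1]),r[2])
q,=near([W],(.427,.3865),.055,.029,.036);r=rect(q);print(np.round(r[0]),np.round(r[1]),r[2])
c,s,Wt,Ws=scene();chests(BAR,Wt,Ws,True)
plan(.561,.281,.16,88.5);plan(.561,.281,.16,-91.5)
```

```text
t 23.40 pos [0.4276 0.3898 0.1533] jaw -10.3 tilt 0.54 az 42 j [-0.29  0.35 -0.64  1.67  0.22  1.19 -1.16] F [0.5 0.2 0.7] w 0.997
816 [427. 387.] [45. 12.] 79.54947
[428. 388.] [86. 84.] 58.18367
c3 250 [628.  79.] [56. 38.] 88.5 z95 0.106
c3 334 [629.  80.] [63. 38.] 87.8 z95 0.105
c1 207 [624.  -6.] [67. 35.] 89.6 z95 0.104
c1 305 [624.   6.] [89. 38.] -85.4 z95 0.103
c2 251 [623. -65.] [53. 40.] 88.9 z95 0.107
c2 419 [623. -66.] [57. 40.] 89.0 z95 0.107
c4 324 [ 621. -143.] [63. 41.] 88.5 z95 0.112
c4 616 [ 624. -143.] [65. 45.] 89.7 z95 0.111
jaw 88.5 t [0.0799, -0.0136, 0.152] rv [-0.0005, -1.7251, -0.0006] | 99 deg
jaw 268.5 t [0.0799, -0.0136, 0.152] rv [0.0006, 1.4165, -0.0005] | 81 deg
jaw -91.5 t [0.0799, -0.0136, 0.152] rv [0.0006, 1.4165, -0.0005] | 81 deg
jaw 88.5 t [0.0799, -0.0136, 0.152] rv [-0.0005, -1.7251, -0.0006] | 99 deg
```

View pics/w10.png

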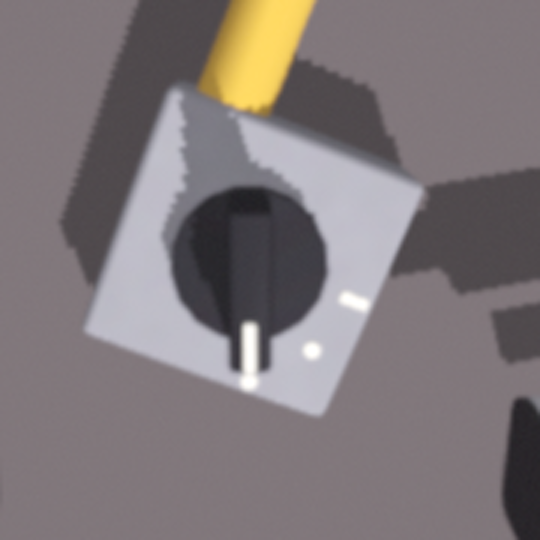

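The pointer is on the two-dot mark: the bar is at 79.5°, against 79.8° expected. I'll move over the gun grip.

Emit:
send_rows:
  motion:
    - [100,0.01,-0.01,0.015,0,-0.12,0]
    - [100,0.02,-0.014,0.03,0,-0.24,0]
    - [100,0.03,-0.014,0.045,0,-0.36,0]
    - [100,0.04,-0.014,0.06,0,-0.48,0]
    - [100,0.05,-0.014,0.08,0,-0.6,0]
    - [100,0.055,-0.014,0.1,0,-0.72,0]
    - [100,0.06,-0.014,0.12,0,-0.84,0]
    - [100,0.07,-0.014,0.135,0,-0.96,0]
    - [100,0.075,-0.014,0.145,0,-1.08,0]
    - [100,0.08,-0.014,0.152,0,-1.2,0]

```text
clock: 24.38
position: [0.5614, 0.2795, 0.1585]
ee_rot: [0.681, -0.192, 0.19, -0.681]
ft_force: [-0.5, 0.6, -0.5]
grip_width: 1.004
```

Emit:
send_rows:
  motion:
    - [100,0,0,0,0,-0.12,0]
    - [100,0,0,0,0,-0.24,0]
    - [100,0,0,0,0,-0.36,0]
    - [100,0,0,0,0,-0.48,0]
    - [100,0,0,0,0,-0.525,0]
    - [100,0,0,0,0,-0.525,0]
    - [100,0,0,0,0,-0.525,0]

```text
clock: 24.97
position: [0.5605, 0.2808, 0.1593]
ee_rot: [-0.707, 0.011, -0.009, 0.707]
ft_force: [-0.4, -0.2, -1.1]
grip_width: 0.999
```

Run:
```python
from h import *
st();o=get_obs();c=camera("wrist");save("w11",c["pixels"])
W=cloud(c,o);P=W.reshape(-1,3);P=P[~np.isnan(P[:,0])]
for lo in(.50,.53,.56):
    q=P[(P[:,0]>lo)&(P[:,0]<lo+.02)&(P[:,2]>.075)&(P[:,2]<.105)&(P[:,1]>.2)&(P[:,1]<.34)];y=np.sort(q[:,1]);print(lo,[(round(float(g[0]),3),round(float(g[-1]),3)) for g in np.split(y,np.where(np.diff(y)>.005)[0]+1) if len(g)>5])
q=P[(P[:,1]>.243)&(P[:,1]<.258)&(P[:,2]>.082)&(P[:,2]<.1)];print("trig xmin",q[:,0].min())
plan(.561,.273,.062,88.5)
```

```text
t 24.97 pos [0.5605 0.2808 0.1593] jaw 88.4 tilt 0.12 az 27 j [ 0.09  0.52 -0.85  1.51  0.4   1.29  0.74] F [-0.4 -0.2 -1.1] w 0.999
0.5 [(0.279, 0.302)]
0.53 [(0.245, 0.256), (0.278, 0.302)]
0.56 [(0.245, 0.255), (0.277, 0.301)]
trig xmin 0.5288375367398271
jaw 88.5 t [0.0008, 0.0976, -0.0079] rv [-0.0005, -0.0024, -0.0016] | 0 deg
jaw 268.5 t [0.0008, 0.0976, -0.0079] rv [0.0025, 3.1392, -0.0007] | 180 deg
```

View pics/w11.png

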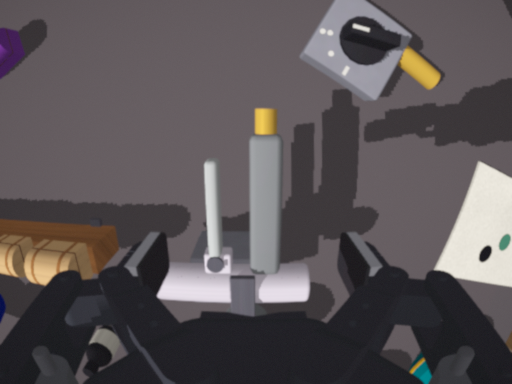

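The wrist view shows the trigger lever at (213,210) and the grip at (265,200), both between the fingers. I'll descend around both.

Emit:
send_rows:
  motion:
    - [100,0.002,0.0,-0.008,0,0,0]
    - [100,0.002,0.03,-0.008,0,0,0]
    - [100,0.002,0.06,-0.008,0,0,0]
    - [100,0.002,0.085,-0.008,0,0,0]
    - [100,0.002,0.097,-0.008,0,0,0]
    - [100,0.002,0.097,-0.008,0,0,0]
    - [100,0.002,0.097,-0.008,0,0,0]

```text
clock: 25.6
position: [0.563, 0.2731, 0.0641]
ee_rot: [-0.707, 0.01, -0.01, 0.707]
ft_force: [0.4, 0.8, 1.1]
grip_width: 0.998
```

Run:
```python
from h import *
st();plan(.562,.2795,.062,88.5)
c=camera("side");save("s12",c["pixels"],4,(150,60,300,190))
c,s,Wt,Ws=scene();chests(BAR,Wt,Ws,True)
```

```text
t 25.60 pos [0.563  0.2731 0.0641] jaw 88.4 tilt 0.07 az 26 j [ 0.07  0.61 -0.8   1.6   0.47  1.13  0.7 ] F [0.4 0.8 1.1] w 0.998
jaw 88.5 t [-0.0012, 0.0021, 0.0064] rv [-0.0011, -0.001, -0.0002] | 0 deg
jaw 268.5 t [-0.0012, 0.0021, 0.0064] rv [0.0003, 3.1406, -0.0018] | 180 deg
c3 249 [628.  79.] [56. 38.] 88.9 z95 0.106
c3 335 [628.  80.] [61. 38.] 89.0 z95 0.105
c1 203 [623.  -6.] [67. 35.] 88.5 z95 0.104
c1 299 [624.   5.] [89. 36.] -86.7 z95 0.103
c2 250 [622. -65.] [53. 40.] 88.2 z95 0.108
c2 415 [624. -66.] [57. 41.] 88.5 z95 0.107
c4 323 [ 621. -143.] [63. 42.] 86.7 z95 0.112
c4 619 [ 623. -143.] [65. 44.] -90.0 z95 0.111
```

View pics/s12.png

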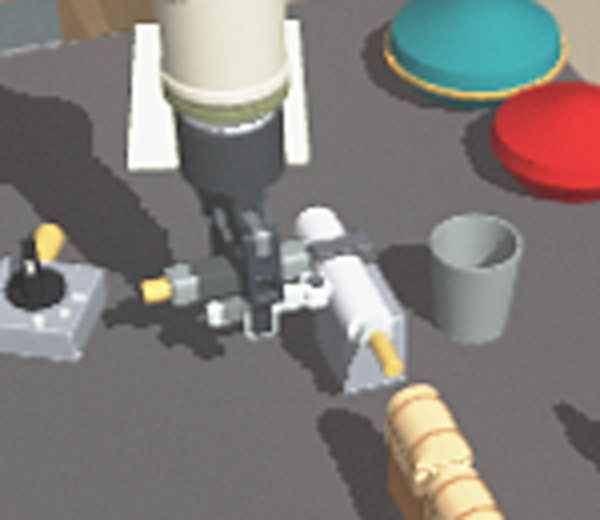

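The fingers straddle the lever and the grip. I'll squeeze.

Emit:
send_rows:
  motion:
    - [100,-0.001,0.002,0.0065,0,0,0]
    - [90,-0.001,0.002,0.0065,0,0,0]
    - [30,-0.001,0.002,0.0065,0,0,0]
    - [30,-0.001,0.002,0.0065,0,0,0]
    - [30,-0.001,0.002,0.0065,0,0,0]
    - [30,-0.001,0.002,0.0065,0,0,0]
    - [30,-0.001,0.002,0.0065,0,0,0]
    - [30,-0.001,0.002,0.0065,0,0,0]
  squeeze: 50

```text
clock: 26.42
position: [0.5626, 0.2802, 0.0627]
ee_rot: [-0.706, 0.009, -0.01, 0.708]
ft_force: [0.3, 0.6, 5.5]
grip_width: 0.506
```

Emit:
send_rows:
  motion:
    - [30,0,0,0,0,0,0]
    - [30,0,0,0,0,0,0]
    - [30,0,0,0,0,0,0]
    - [30,0,0,0,0,0,0]
    - [30,0,0,0,0,0,0]
    - [30,0,0,0,0,0,0]
    - [30,0,0,0,0,0,0]
    - [30,0,0,0,0,0,0]
    - [30,0,0,0,0,0,0]
    - [30,0,0,0,0,0,0]

```text
clock: 27.25
position: [0.5626, 0.2802, 0.0627]
ee_rot: [-0.706, 0.009, -0.01, 0.708]
ft_force: [-0.4, 0.9, 5.5]
grip_width: 0.499
```

Opening 0.50 is 42.5 mm, so the trigger is at its stop. I'll hold to about 2 s, then release and rise.

Emit:
send_rows:
  motion:
    - [30,0,0,0,0,0,0]
    - [30,0,0,0,0,0,0]
    - [30,0,0,0,0,0,0]
    - [30,0,0,0,0,0,0]
    - [30,0,0,0,0,0,0]
    - [30,0,0,0,0,0,0]
    - [30,0,0,0,0,0,0]
    - [30,0,0,0,0,0,0]
    - [30,0,0,0,0,0,0]
    - [30,0,0,0,0,0,0]

```text
clock: 28.08
position: [0.5626, 0.2802, 0.0627]
ee_rot: [-0.706, 0.009, -0.01, 0.708]
ft_force: [0.9, 1.6, 6.0]
grip_width: 0.51
```

Emit:
send_rows:
  motion:
    - [30,0,0,0,0,0,0]
    - [100,0,0,-0.001,0,0,0]
    - [100,0,0,-0.004,0,0,0]
    - [100,0,0,-0.007,0,0,0]
    - [100,0,0,-0.007,0,0,0]
    - [100,0,0,-0.007,0,0,0]
    - [100,0,0,-0.007,0,0,0]

```text
clock: 28.67
position: [0.5619, 0.273, 0.0619]
ee_rot: [-0.706, 0.009, -0.01, 0.708]
ft_force: [0.6, -0.9, 0.4]
grip_width: 0.999
```

Run:
```python
from h import *
st()
c,s,Wt,Ws=scene();chests(BAR,Wt,Ws,True)
plan(.562,.273,.16,88.5)
```

```text
t 28.67 pos [0.5619 0.273  0.0619] jaw 88.5 tilt 0.10 az 26 j [ 0.07  0.61 -0.8   1.61  0.47  1.12  0.7 ] F [ 0.6 -0.9  0.4] w 0.999
c3 250 [628.  80.] [56. 38.] 88.8 z95 0.106
c3 333 [628.  80.] [65. 38.] 88.4 z95 0.105
c1 207 [623.  -6.] [67. 35.] 88.3 z95 0.104
c1 298 [624.   6.] [88. 36.] -86.8 z95 0.103
c2 252 [622. -65.] [53. 41.] 89.3 z95 0.108
c2 416 [623. -65.] [58. 41.] -88.7 z95 0.107
c4 323 [ 621. -143.] [63. 42.] 89.5 z95 0.112
c4 620 [ 623. -144.] [65. 45.] -89.5 z95 0.111
jaw 88.5 t [0.0002, -0.0982, 0.0001] rv [-0.0014, -0.0002, 0.0002] | 0 deg
jaw 268.5 t [0.0002, -0.0982, 0.0001] rv [-0.0003, 3.1414, -0.0022] | 180 deg
```

The chests didn't move. I'll rise and go back to the dial.

Emit:
send_rows:
  motion:
    - [100,0,-0.04,0,0,0,0]
    - [100,0,-0.08,0,0,0,0]
    - [100,0,-0.095,0,0,0.05,0]
    - [100,0,-0.095,0,0,0.1,0]
    - [100,0,-0.095,0,0,0.1,0]

```text
clock: 29.18
position: [0.5624, 0.2732, 0.1582]
ee_rot: [-0.705, 0.045, -0.046, 0.706]
ft_force: [0.0, -0.6, -0.4]
grip_width: 1.003
```

Run:
```python
from h import *
st()
c=camera("top");save("t13",c["pixels"],5,(140,150,260,270))
plan(.427,.387,.15,-10.4)
```

```text
t 29.18 pos [0.5624 0.2732 0.1582] jaw 82.6 tilt 0.18 az 26 j [ 0.09  0.51 -0.83  1.52  0.39  1.28  0.66] F [ 0.  -0.6 -0.4] w 1.003
jaw -10.4 t [-0.1482, 0.0069, 0.0965] rv [-0.0013, 1.6265, -0.0004] | 93 deg
jaw 169.6 t [-0.1482, 0.0069, 0.0965] rv [-0.0004, -1.5151, 0.0013] | 87 deg
```

View pics/t13.png

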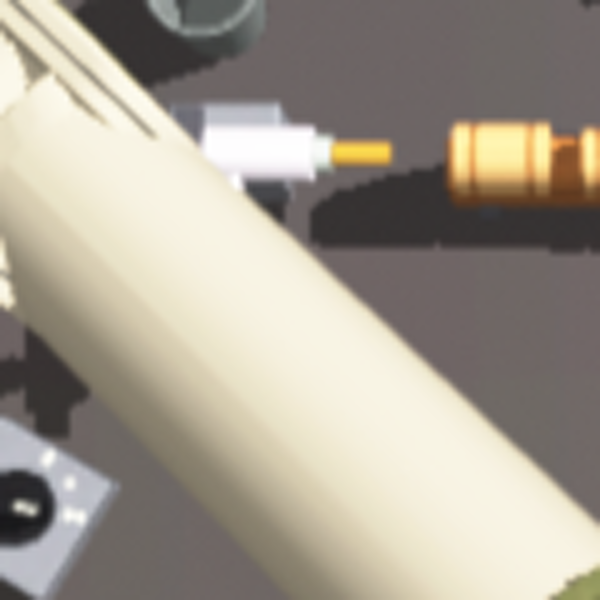

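The arm hides the trigger, so I'll check it from the wrist later. The dial pointer is still on two dots. Moving to the dial.

Emit:
send_rows:
  motion:
    - [100,-0.015,0,0.01,0,0.12,0]
    - [100,-0.03,0,0.02,0,0.24,0]
    - [100,-0.045,0,0.03,0,0.36,0]
    - [100,-0.06,0,0.04,0,0.48,0]
    - [100,-0.075,0,0.05,0,0.6,0]
    - [100,-0.09,0,0.06,0,0.72,0]
    - [100,-0.105,0,0.07,0,0.84,0]
    - [100,-0.12,0,0.08,0,0.96,0]
    - [100,-0.135,0,0.09,0,1.08,0]
    - [100,-0.148,0.005,0.0965,0,1.2,0]

```text
clock: 30.07
position: [0.4259, 0.3882, 0.1515]
ee_rot: [-0.556, 0.437, -0.436, 0.557]
ft_force: [-0.3, 0.9, -0.1]
grip_width: 1.002
```

Emit:
send_rows:
  motion:
    - [100,0,0,0,0,0.12,0]
    - [100,0,0,0,0,0.24,0]
    - [100,0,0,0,0,0.36,0]
    - [100,0,0,0,0,0.426,0]
    - [100,0,0,0,0,0.426,0]
    - [100,0,0,0,0,0.426,0]
    - [100,0,0,0,0,0.426,0]

```text
clock: 30.65
position: [0.427, 0.3868, 0.1512]
ee_rot: [-0.454, 0.543, -0.542, 0.453]
ft_force: [0.8, 0.1, -0.2]
grip_width: 0.999
```

Run:
```python
from h import *
st();o=get_obs();c=camera("wrist");save("w14",c["pixels"],2,(130,60,512,320))
W=cloud(c,o);q,=near([W],(.427,.387),.035,.058,.08);r=rect(q);print(len(q),np.round(r[0],1),np.round(r[1]),r[2])
plan(.427,.387,.046,-10.4)
```

```text
t 30.65 pos [0.427  0.3868 0.1512] jaw -10.2 tilt 0.05 az 42 j [-0.29  0.35 -0.63  1.67  0.22  1.19 -1.16] F [ 0.8  0.1 -0.2] w 0.999
844 [426.9 387.1] [45. 11.] 79.62326
jaw -10.4 t [-0.0001, 0.1054, -0.0001] rv [0.0006, 0.0023, -0.0006] | 0 deg
jaw 169.6 t [-0.0001, 0.1054, -0.0001] rv [-0.0009, -3.1393, -0.001] | 180 deg
```

View pics/w14.png

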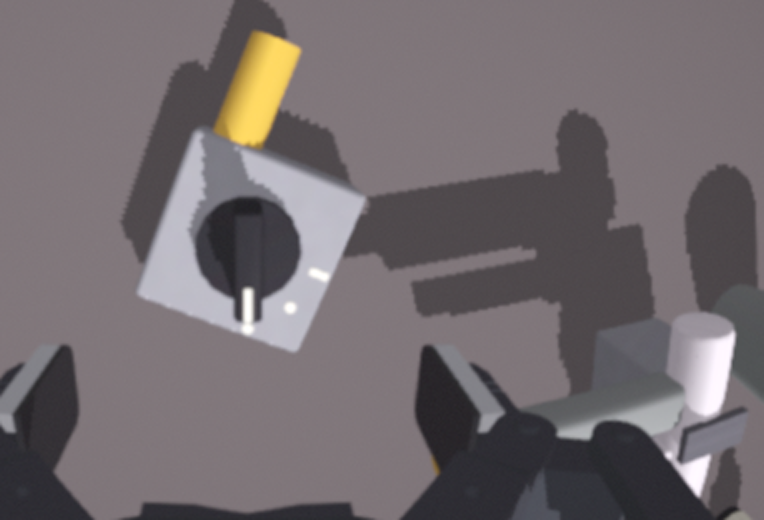

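The pointer at (247,305) is aligned with the two dots. I'll grip it and turn back.

Emit:
send_rows:
  motion:
    - [80,0,0.03,0,0,0,0]
    - [60,0,0.06,0,0,0,0]
    - [60,0,0.085,0,0,0,0]
    - [60,0,0.1,0,0,0,0]
    - [60,0,0.1045,0,0,0,0]
    - [20,0,0.1045,0,0,0,0]
    - [5,0,0.1045,0,0,0,0]
    - [5,0,0.1045,0,0,0,0]
    - [5,0,0.1045,0,0,0,0]
    - [5,0,0.1045,0,0,0,0]
  squeeze: 30

```text
clock: 31.53
position: [0.4279, 0.3878, 0.0488]
ee_rot: [-0.452, 0.544, -0.543, 0.454]
ft_force: [-1.5, -1.6, 5.9]
grip_width: 0.128
```

Emit:
send_rows:
  motion:
    - [5,0,0,0,0,-0.12,0]
    - [5,0,0,0,0,-0.24,0]
    - [5,0,0,0,0,-0.36,0]
    - [5,0,0,0,0,-0.48,0]
    - [5,0,0,0,0,-0.6,0]
    - [5,0,0,0,0,-0.72,0]
    - [5,0,0,0,0,-0.84,0]
    - [5,0,0,0,0,-0.96,0]
    - [5,0,0,0,0,-1.08,0]
    - [5,0,0,0,0,-1.2,0]

```text
clock: 32.37
position: [0.4269, 0.3875, 0.0488]
ee_rot: [-0.681, 0.191, -0.191, 0.681]
ft_force: [-6.3, -4.7, 11.8]
grip_width: 0.129
```

Emit:
send_rows:
  motion:
    - [5,0,0,0,0,-0.01,0]
    - [5,0,0,0,0,-0.01,0]
    - [5,0,0,0,0,-0.01,0]

```text
clock: 32.62
position: [0.4269, 0.3874, 0.0487]
ee_rot: [-0.681, 0.189, -0.189, 0.682]
ft_force: [-5.8, -3.7, 12.5]
grip_width: 0.13
```

Run:
```python
from h import *
st()
```

```text
t 32.62 pos [0.4269 0.3874 0.0487] jaw 58.9 tilt 0.06 az 42 j [-0.15  0.54 -0.83  1.75  0.45  1.05 -0.11] F [-5.8 -3.7 12.5] w 0.130
```

Emit:
send_rows:
  motion:
    - [30,0,0,0,0,0,0]
    - [60,0,0,0,0,0,0]
    - [60,0,0,0,0,0,0]
    - [60,0,0,0,0,0,0]
    - [80,0,-0.03,0,0,0,0]
    - [100,0,-0.07,0,0,0,0]
    - [100,0,-0.11,0,0,0,0]
    - [100,0,-0.12,0,0,0,0]
    - [100,0,-0.12,0,0,0,0]

```text
clock: 33.37
position: [0.4285, 0.3885, 0.1711]
ee_rot: [-0.679, 0.188, -0.191, 0.683]
ft_force: [0.2, 0.3, -0.3]
grip_width: 0.999
```

Run:
```python
from h import *
st();o=get_obs();c=camera("wrist");save("w15",c["pixels"],2,(80,60,462,320))
W=cloud(c,o);q,=near([W],(.427,.387),.035,.058,.08);r=rect(q);print(len(q),np.round(r[0],1),np.round(r[1]),r[2])
c,s,Wt,Ws=scene();chests(BAR,Wt,Ws,True);save("t15",c["pixels"],4,(140,160,340,280))
```

```text
t 33.37 pos [0.4285 0.3885 0.1711] jaw 58.9 tilt 0.39 az 42 j [-0.09  0.4  -0.9   1.64  0.33  1.25 -0.03] F [ 0.2  0.3 -0.3] w 0.999
735 [426.9 386.5] [46. 11.] -31.424934
c3 250 [628.  79.] [56. 38.] 88.0 z95 0.106
c3 337 [628.  79.] [62. 37.] 88.5 z95 0.105
c1 208 [624.  -6.] [66. 35.] 88.3 z95 0.104
c1 301 [624.   6.] [89. 36.] -87.6 z95 0.103
c2 251 [622. -65.] [53. 40.] 87.8 z95 0.108
c2 418 [623. -58.] [73. 41.] -88.9 z95 0.107
c4 323 [ 621. -143.] [63. 41.] 88.3 z95 0.113
c4 621 [ 624. -144.] [65. 45.] 89.0 z95 0.111
```

View pics/w15.png

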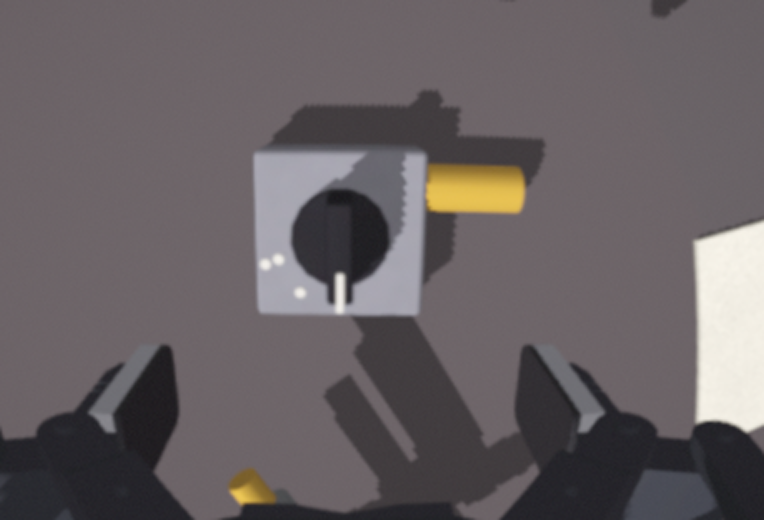

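View pics/t15.png

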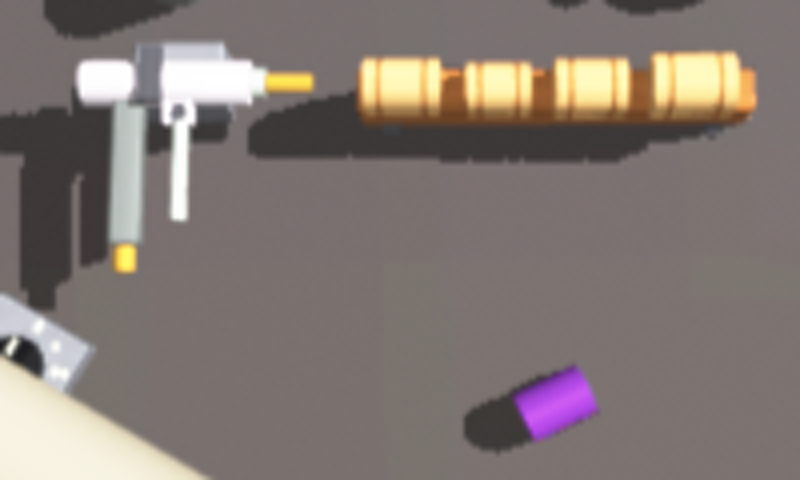

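The dial is on the dash, the trigger is back at rest and all four chests are still on the bar. Next I'll unload to the tray, chest4 first.

Run:
```python
from h import *
plan(.6238,-.1437,.17,-1.5)
```

```text
jaw -1.5 t [0.4423, -0.0039, -0.3523] rv [0.0005, 1.054, -0.0004] | 60 deg
jaw 178.5 t [0.4423, -0.0039, -0.3523] rv [-0.0004, -2.0876, -0.0006] | 120 deg
```

Emit:
send_rows:
  motion:
    - [100,0.03,-0.003,-0.023,0,0.08,0]
    - [100,0.06,-0.003,-0.047,0,0.16,0]
    - [100,0.09,-0.003,-0.07,0,0.24,0]
    - [100,0.12,-0.003,-0.095,0,0.32,0]
    - [100,0.15,-0.003,-0.12,0,0.4,0]
    - [100,0.18,-0.003,-0.143,0,0.48,0]
    - [100,0.21,-0.003,-0.167,0,0.56,0]
    - [100,0.24,-0.003,-0.19,0,0.64,0]
    - [100,0.27,-0.003,-0.215,0,0.72,0]
    - [100,0.3,-0.003,-0.239,0,0.8,0]

```text
clock: 34.35
position: [0.5603, 0.0251, 0.1684]
ee_rot: [0.553, -0.442, 0.44, -0.552]
ft_force: [0.9, 0.7, 0.3]
grip_width: 0.998
```

Run:
```python
from h import *
st();plan(.6238,-.1437,.15,-1.5)
```

```text
t 34.35 pos [0.5603 0.0251 0.1684] jaw 12.8 tilt 0.13 az 3 j [ 0.4   0.3  -0.62  1.69  0.18  1.22 -0.04] F [0.9 0.7 0.3] w 0.998
jaw -1.5 t [0.1787, 0.0181, 0.0245] rv [0.0021, 0.2501, -0.001] | 14 deg
jaw 178.5 t [0.1787, 0.0181, 0.0245] rv [-0.0014, -2.8915, -0.003] | 166 deg
```

Emit:
send_rows:
  motion:
    - [100,0.035,0,0.003,0,0.06,0]
    - [100,0.07,0,0.008,0,0.12,0]
    - [100,0.105,0,0.013,0,0.19,0]
    - [100,0.14,0.005,0.018,0,0.25,0]
    - [100,0.17,0.01,0.024,0.002,0.25,0]
    - [100,0.179,0.018,0.0245,0.002,0.25,0]
    - [100,0.179,0.018,0.0245,0.002,0.25,0]
    - [100,0.179,0.018,0.0245,0.002,0.25,0]

```text
clock: 35.02
position: [0.624, -0.1408, 0.1498]
ee_rot: [-0.494, 0.506, -0.504, 0.495]
ft_force: [0.1, 0.3, -0.3]
grip_width: 0.996
```

Run:
```python
from h import *
st();o=get_obs();c=camera("wrist");save("w16",c["pixels"])
W=cloud(c,o);q,=near([W],(.624,-.1437),.045,.075,.13);r=rect(q);print(len(q),np.round(r[0],1),np.round(r[1]),r[2])
plan(.6238,-.1437,.066,-1.5)
```

```text
t 35.02 pos [ 0.624  -0.1408  0.1498] jaw -1.3 tilt 0.17 az -13 j [ 0.52  0.46 -0.49  1.5   0.22  1.24 -0.02] F [ 0.1  0.3 -0.3] w 0.996
5636 [ 624.8 -144. ] [63. 44.] 88.89494
jaw -1.5 t [0.0043, 0.0848, -0.0006] rv [-0.0002, 0.0058, -0.0026] | 0 deg
jaw 178.5 t [0.0043, 0.0848, -0.0006] rv [-0.0041, -3.1358, 0.0003] | 180 deg
```

View pics/w16.png

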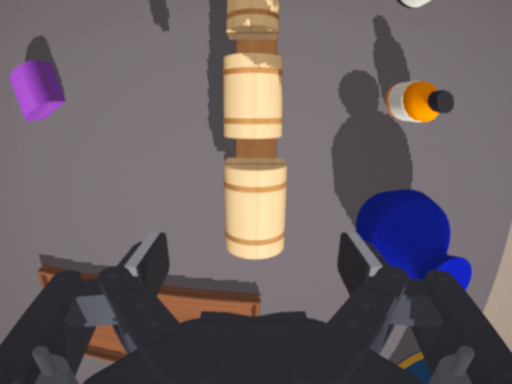

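chest4 is centred at (255,207), with the vase at (403,230) clear of the fingers. I'll grip it.

Emit:
send_rows:
  motion:
    - [100,0.0043,0.035,0,0,0.005,-0.002]
    - [100,0.0043,0.065,0,0,0.005,-0.002]
    - [100,0.0043,0.08,0,0,0.005,-0.002]
    - [100,0.0043,0.085,0,0,0.005,-0.002]
    - [100,0.0043,0.085,0,0,0.005,-0.002]
    - [50,0.0043,0.085,0,0,0.005,-0.002]
    - [15,0.0043,0.085,0,0,0.005,-0.002]
    - [15,0.0043,0.085,0,0,0.005,-0.002]
    - [15,0.0043,0.085,0,0,0.005,-0.002]
    - [15,0.0043,0.085,0,0,0.005,-0.002]
  squeeze: 40

```text
clock: 35.9
position: [0.626, -0.1456, 0.0683]
ee_rot: [0.492, -0.505, 0.508, -0.494]
ft_force: [-0.8, 1.0, 6.7]
grip_width: 0.507
```

Run:
```python
from h import *
st();plan(.3796,-.3621,.09,-5)
```

```text
t 35.90 pos [ 0.626  -0.1456  0.0683] jaw -1.5 tilt 0.25 az -13 j [ 0.51  0.54 -0.46  1.57  0.26  1.09 -0.05] F [-0.8  1.   6.7] w 0.507
jaw -5 t [0.2231, -0.0225, -0.2403] rv [-0.0042, 0.0603, 0.001] | 3 deg
jaw 175 t [0.2231, -0.0225, -0.2403] rv [0.0015, -3.0813, 0.0065] | 177 deg
```

Emit:
send_rows:
  motion:
    - [15,0,-0.012,0,0,0,0]
    - [15,0,-0.025,-0.005,0,0,0]
    - [15,0.015,-0.025,-0.035,0,0,0]
    - [15,0.04,-0.025,-0.065,0,0.01,0]
    - [15,0.065,-0.025,-0.095,0,0.02,0]
    - [15,0.095,-0.025,-0.12,0,0.03,0]
    - [15,0.125,-0.02,-0.145,0,0.04,0]
    - [15,0.155,-0.015,-0.175,0,0.05,0]
    - [15,0.185,-0.008,-0.205,-0.004,0.06,0.001]
    - [15,0.21,-0.003,-0.225,-0.004,0.06,0.001]

```text
clock: 36.73
position: [0.3919, -0.3514, 0.0706]
ee_rot: [-0.478, 0.522, -0.522, 0.477]
ft_force: [0.6, -0.2, -1.1]
grip_width: 0.508
```

Run:
```python
from h import *
st();plan(.3796,-.3621,.04,-5)
```

```text
t 36.73 pos [ 0.3919 -0.3514  0.0706] jaw -5.1 tilt 0.12 az -42 j [ 0.97  0.3  -0.37  1.88  0.13  0.99  0.45] F [ 0.6 -0.2 -1.1] w 0.508
jaw -5 t [0.0117, 0.0306, -0.0112] rv [0.0018, -0.0019, 0.001] | 0 deg
jaw 175 t [0.0117, 0.0306, -0.0112] rv [-0.0016, 3.1397, 0.0028] | 180 deg
```

Emit:
send_rows:
  motion:
    - [15,0.012,0.01,-0.011,0,0,0]
    - [15,0.012,0.03,-0.011,0,0,0]
    - [15,0.012,0.045,-0.011,0,0,0]
    - [15,0.012,0.053,-0.011,0.001,0,0]
    - [15,0.012,0.055,-0.011,0.001,0,0]
    - [15,0.012,0.056,-0.011,0.001,0,0]
    - [15,0.012,0.056,-0.011,0.001,0,0]

```text
clock: 37.32
position: [0.383, -0.3606, 0.0145]
ee_rot: [0.478, -0.521, 0.521, -0.478]
ft_force: [-0.7, -0.4, -0.7]
grip_width: 0.508
```

Run:
```python
from h import *
st();c=camera("side");save("s17",c["pixels"],3,(150,200,380,384))
```

```text
t 37.32 pos [ 0.383  -0.3606  0.0145] jaw -5.0 tilt 0.02 az -43 j [ 0.98  0.38 -0.35  1.92  0.17  0.87  0.45] F [-0.7 -0.4 -0.7] w 0.508
```

View pics/s17.png

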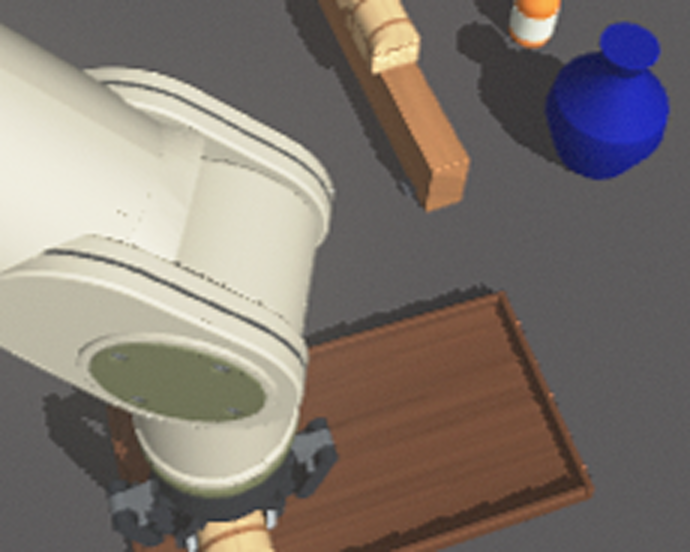

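Emit:
send_rows:
  motion:
    - [15,0,0.001,0,0,0,0]
    - [15,0,0.001,0,0,0,0]
    - [55,0,0.001,0,0,0,0]
    - [65,0,0.001,0,0,0,0]
    - [73,0,0.001,0,0,0,0]
    - [73,0,0.001,0,0,0,0]
    - [73,0,-0.03,0,0,0,0]
    - [90,0,-0.07,0,0,0,0]
    - [100,0,-0.1,0,0,0,0]
    - [100,0,-0.125,0,0,0,0]

```text
clock: 38.2
position: [0.3831, -0.3608, 0.1411]
ee_rot: [0.478, -0.521, 0.522, -0.478]
ft_force: [0.8, -0.5, 0.1]
grip_width: 1.003
```

Run:
```python
from h import *
st();o=get_obs();c=camera("wrist");save("w18",c["pixels"])
W=cloud(c,o);q,=near([W],(.382,-.361),.055,.025,.1);r=rect(q);print(len(q),np.round(r[0],1),np.round(r[1]),r[2],np.percentile(q[:,2],[50,95]))
plan(.624,-.0657,.15,-1.5)
```

```text
t 38.20 pos [ 0.3831 -0.3608  0.1411] jaw -5.0 tilt 0.07 az -43 j [ 1.01  0.21 -0.38  1.82  0.09  1.13  0.51] F [ 0.8 -0.5  0.1] w 1.003
3851 [ 383.2 -358.9] [62. 44.] 85.296936 [0.05327098 0.05641551]
jaw -1.5 t [-0.3161, -0.0049, 0.2126] rv [-0.005, -0.0606, 0.0048] | 3 deg
jaw 178.5 t [-0.3161, -0.0049, 0.2126] rv [-0.0075, 3.081, -0.0077] | 177 deg
```

View pics/w18.png

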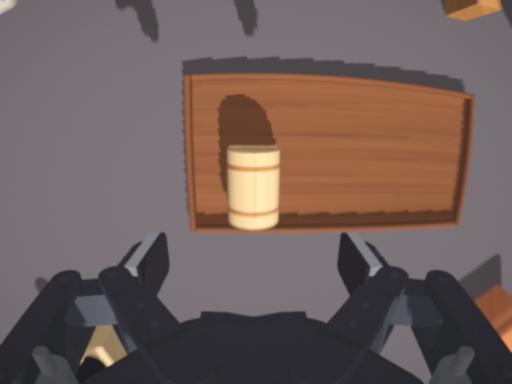

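chest4 lies flat in the tray at (254,187), with its top at 56 mm (6 + 50). Now chest2.

Emit:
send_rows:
  motion:
    - [100,-0.03,-0.01,0.02,0,0,0]
    - [100,-0.065,-0.01,0.042,0,0,0]
    - [100,-0.1,-0.01,0.065,0,0,0]
    - [100,-0.135,-0.01,0.09,0,0,0]
    - [100,-0.17,-0.01,0.113,0,-0.02,0]
    - [100,-0.205,-0.01,0.137,0,-0.04,0]
    - [100,-0.24,-0.01,0.16,0,-0.06,0]
    - [100,-0.275,-0.01,0.185,-0.004,-0.06,0.004]
    - [100,-0.305,-0.01,0.205,-0.004,-0.06,0.004]
    - [100,-0.316,-0.008,0.2126,-0.004,-0.06,0.004]

```text
clock: 39.08
position: [0.6243, -0.0572, 0.1463]
ee_rot: [-0.494, 0.508, -0.502, 0.496]
ft_force: [-0.7, 0.5, -0.3]
grip_width: 0.998
```

Emit:
send_rows:
  motion:
    - [100,0,0,0,0,0,0]
    - [100,0,0,0,0,0,0]

```text
clock: 39.25
position: [0.6217, -0.0634, 0.1455]
ee_rot: [-0.494, 0.509, -0.504, 0.493]
ft_force: [-0.1, -0.9, -0.6]
grip_width: 0.998
```

Run:
```python
from h import *
st();o=get_obs();c=camera("wrist");save("w19",c["pixels"])
W=cloud(c,o);q,=near([W],(.624,-.0657),.038,.075,.13);r=rect(q);print(len(q),np.round(r[0],1),np.round(r[1]),r[2])
plan(.624,-.0657,.066,-1.5)
```

```text
t 39.25 pos [ 0.6217 -0.0634  0.1455] jaw -1.4 tilt 0.44 az -6 j [ 0.46  0.45 -0.56  1.54  0.25  1.23 -0.17] F [-0.1 -0.9 -0.6] w 0.998
4631 [624.7 -66.2] [55. 41.] 88.872406
jaw -1.5 t [0.001, 0.0797, 0.0031] rv [0.0058, -0.0012, -0.004] | 0 deg
jaw 178.5 t [0.001, 0.0797, 0.0031] rv [0.0063, 3.1404, 0.0092] | 180 deg
```

View pics/w19.png

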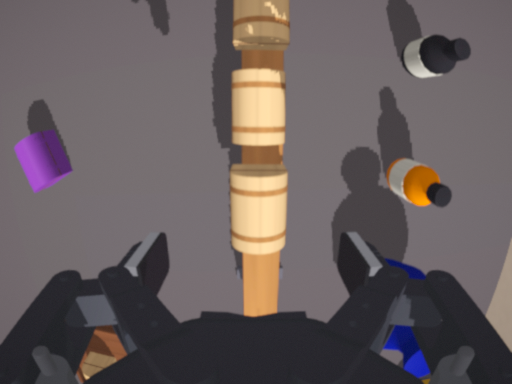

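chest2 is at (259,207). I'll grip it.

Emit:
send_rows:
  motion:
    - [100,0.001,0.035,0.003,0.006,-0.001,-0.004]
    - [100,0.001,0.062,0.003,0.006,-0.001,-0.004]
    - [100,0.001,0.076,0.003,0.006,-0.001,-0.004]
    - [100,0.001,0.08,0.003,0.006,-0.001,-0.004]
    - [100,0.001,0.08,0.003,0.006,-0.001,-0.004]
    - [50,0.001,0.08,0.003,0.006,-0.001,-0.004]
    - [15,0.001,0.08,0.003,0.006,-0.001,-0.004]
    - [15,0.001,0.08,0.003,0.006,-0.001,-0.004]
    - [15,0.001,0.08,0.003,0.006,-0.001,-0.004]
    - [15,0.001,0.08,0.003,0.006,-0.001,-0.004]

```text
clock: 40.13
position: [0.6252, -0.0649, 0.0676]
ee_rot: [0.493, -0.506, 0.507, -0.494]
ft_force: [-1.3, 0.4, 5.3]
grip_width: 0.458
```

Run:
```python
from h import *
st();plan(.4991,-.3725,.092,-5)
```

```text
t 40.13 pos [ 0.6252 -0.0649  0.0676] jaw -1.5 tilt 0.18 az -6 j [ 0.44  0.53 -0.54  1.61  0.3   1.08 -0.2 ] F [-1.3  0.4  5.3] w 0.458
jaw -5 t [0.3108, -0.0248, -0.1179] rv [-0.0031, 0.0613, -0.0002] | 4 deg
jaw 175 t [0.3108, -0.0248, -0.1179] rv [-0.0004, -3.0803, 0.0048] | 176 deg
```

Emit:
send_rows:
  motion:
    - [15,0,-0.012,0,0,0,0]
    - [15,0,-0.025,-0.005,0,0,0]
    - [15,0.03,-0.025,-0.015,0,0,0]
    - [15,0.065,-0.025,-0.028,0,0.01,0]
    - [15,0.1,-0.025,-0.041,0,0.02,0]
    - [15,0.135,-0.025,-0.054,0,0.03,0]
    - [15,0.17,-0.025,-0.067,0,0.04,0]
    - [15,0.205,-0.025,-0.08,-0.003,0.05,0]
    - [15,0.24,-0.02,-0.093,-0.003,0.061,0]
    - [15,0.275,-0.01,-0.106,-0.003,0.061,0]

```text
clock: 40.97
position: [0.5113, -0.3391, 0.0788]
ee_rot: [0.478, -0.521, 0.522, -0.478]
ft_force: [0.4, 0.3, -0.9]
grip_width: 0.456
```

Run:
```python
from h import *
st();plan(.4991,-.3725,.0145,-5)
```

```text
t 40.97 pos [ 0.5113 -0.3391  0.0788] jaw -5.0 tilt 0.11 az -34 j [ 0.86  0.47 -0.45  1.64  0.23  1.08  0.26] F [ 0.4  0.3 -0.9] w 0.456
jaw -5 t [0.0343, 0.0643, -0.0093] rv [-0.0013, -0.0003, 0.0013] | 0 deg
jaw 175 t [0.0343, 0.0643, -0.0093] rv [-0.0021, 3.1413, -0.0021] | 180 deg
```

Emit:
send_rows:
  motion:
    - [15,0.025,0.005,-0.007,0,0,0]
    - [15,0.034,0.025,-0.009,0,0,0]
    - [15,0.034,0.045,-0.009,0,0,0]
    - [15,0.034,0.058,-0.009,-0.001,0,0.001]
    - [15,0.034,0.063,-0.009,-0.001,0,0.001]
    - [15,0.034,0.065,-0.009,-0.001,0,0.001]
    - [15,0.034,0.065,-0.009,-0.001,0,0.001]

```text
clock: 41.55
position: [0.4995, -0.37, 0.0133]
ee_rot: [-0.479, 0.522, -0.52, 0.477]
ft_force: [-4.6, 0.6, 9.1]
grip_width: 0.459
```

Emit:
send_rows:
  motion:
    - [15,0,0.0005,0,0,0,0]
    - [15,0,0.0005,0,0,0,0]

```text
clock: 41.72
position: [0.4997, -0.37, 0.0132]
ee_rot: [-0.479, 0.522, -0.52, 0.477]
ft_force: [-7.5, 2.6, 13.8]
grip_width: 0.455
```

In contact with the tray floor. Releasing.

Emit:
send_rows:
  motion:
    - [55,0,0,0,0,0,0]
    - [65,0,0,0,0,0,0]
    - [73,0,0,0,0,0,0]
    - [73,0,0,0,0,0,0]
    - [73,0,-0.03,0,0,0,0]
    - [90,0,-0.07,0,0,0,0]
    - [100,0,-0.1,0,0,0,0]
    - [100,0,-0.13,0,0,0,0]
    - [100,0,-0.13,0,0,0,0]

```text
clock: 42.47
position: [0.5025, -0.3716, 0.1474]
ee_rot: [0.477, -0.519, 0.523, -0.478]
ft_force: [0.8, -0.6, 0.2]
grip_width: 1.001
```

Run:
```python
from h import *
st();o=get_obs();c=camera("wrist");save("w20",c["pixels"])
W=cloud(c,o);q,=near([W],(.5,-.37),.04,.025,.1);r=rect(q);print(len(q),np.round(r[0],1),np.round(r[1]),r[2],np.percentile(q[:,2],[50,95]))
plan(.6257,.0055,.15,-1.5)
```

```text
t 42.47 pos [ 0.5025 -0.3716  0.1474] jaw -5.0 tilt 0.35 az -36 j [ 0.91  0.42 -0.45  1.55  0.19  1.2   0.34] F [ 0.8 -0.6  0.2] w 1.001
2897 [ 499.4 -371.3] [55. 40.] 84.97684 [0.04946803 0.05251661]
jaw -1.5 t [-0.3859, -0.0061, 0.0912] rv [-0.0024, -0.0606, 0.0018] | 3 deg
jaw 178.5 t [-0.3859, -0.0061, 0.0912] rv [-0.0027, 3.081, -0.0037] | 177 deg
```

View pics/w20.png

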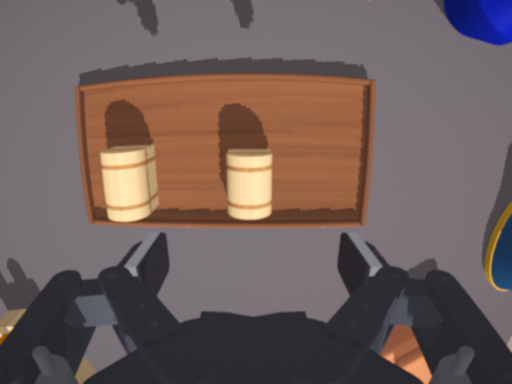

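Both lie flat in the tray, at (130,182) and (249,184). Now chest1.

Emit:
send_rows:
  motion:
    - [100,-0.035,-0.008,0.008,0,0,0]
    - [100,-0.073,-0.008,0.017,0,0,0]
    - [100,-0.112,-0.008,0.026,0,-0.01,0]
    - [100,-0.15,-0.008,0.035,0,-0.02,0]
    - [100,-0.188,-0.008,0.044,0,-0.03,0]
    - [100,-0.226,-0.008,0.053,0,-0.04,0]
    - [100,-0.264,-0.008,0.062,0,-0.05,0]
    - [100,-0.302,-0.008,0.071,-0.002,-0.06,0.002]
    - [100,-0.34,-0.008,0.08,-0.002,-0.06,0.002]
    - [100,-0.375,-0.008,0.089,-0.002,-0.06,0.002]

```text
clock: 43.35
position: [0.6206, -0.0019, 0.1477]
ee_rot: [-0.494, 0.509, -0.504, 0.493]
ft_force: [-0.7, -0.5, 0.5]
grip_width: 1.002
```

Emit:
send_rows:
  motion:
    - [100,-0.011,0,0.002,0,0,0]
    - [100,-0.011,0,0.002,0,0,0]
    - [100,-0.011,0,0.002,0,0,0]

```text
clock: 43.6
position: [0.6226, 0.0067, 0.1478]
ee_rot: [-0.494, 0.509, -0.504, 0.493]
ft_force: [0.1, -1.0, -0.1]
grip_width: 1.005
```

Run:
```python
from h import *
st();o=get_obs();c=camera("wrist");save("w21",c["pixels"])
W=cloud(c,o);q,=near([W],(.626,.0055),.036,.075,.13);r=rect(q);print(len(q),np.round(r[0],1),np.round(r[1]),r[2])
plan(.626,.0055,.064,-1.5)
```

```text
t 43.60 pos [0.6226 0.0067 0.1478] jaw -1.5 tilt 0.42 az 1 j [ 0.38  0.46 -0.61  1.54  0.27  1.23 -0.29] F [ 0.1 -1.  -0.1] w 1.005
3573 [626.1   5. ] [49. 37.] 88.54364
jaw -1.5 t [-0.0002, 0.0839, 0.0038] rv [0.0062, -0.0016, -0.0029] | 0 deg
jaw 178.5 t [-0.0002, 0.0839, 0.0038] rv [0.0046, 3.14, 0.0097] | 180 deg
```

View pics/w21.png

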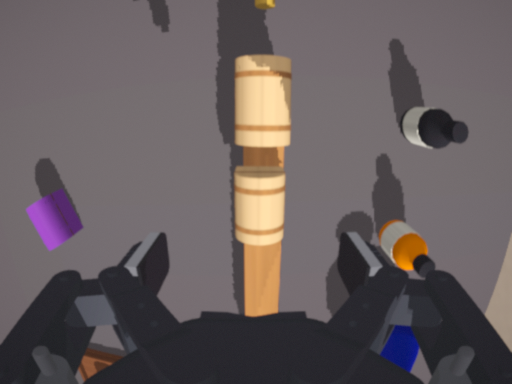

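chest1 is at (259,203). I'll grip it.

Emit:
send_rows:
  motion:
    - [100,0,0.035,0.0038,0.006,-0.001,-0.003]
    - [100,0,0.065,0.0038,0.006,-0.001,-0.003]
    - [100,0,0.08,0.0038,0.006,-0.001,-0.003]
    - [100,0,0.084,0.0038,0.006,-0.001,-0.003]
    - [100,0,0.084,0.0038,0.006,-0.001,-0.003]
    - [50,0,0.084,0.0038,0.006,-0.001,-0.003]
    - [15,0,0.084,0.0038,0.006,-0.001,-0.003]
    - [15,0,0.084,0.0038,0.006,-0.001,-0.003]
    - [15,0,0.084,0.0038,0.006,-0.001,-0.003]
    - [15,0,0.084,0.0038,0.006,-0.001,-0.003]

```text
clock: 44.48
position: [0.6273, 0.0067, 0.066]
ee_rot: [0.493, -0.506, 0.507, -0.494]
ft_force: [-0.3, -1.0, 5.4]
grip_width: 0.413
```

Run:
```python
from h import *
st();plan(.4439,-.3155,.092,-5)
```

```text
t 44.48 pos [0.6273 0.0067 0.066 ] jaw -1.5 tilt 0.19 az 1 j [ 0.36  0.54 -0.58  1.61  0.33  1.09 -0.33] F [-0.3 -1.   5.4] w 0.413
jaw -5 t [0.3268, -0.0267, -0.1749] rv [-0.0032, 0.0612, -0.0007] | 4 deg
jaw 175 t [0.3268, -0.0267, -0.1749] rv [-0.001, -3.0804, 0.005] | 176 deg
```

Emit:
send_rows:
  motion:
    - [15,0,-0.012,0,0,0,0]
    - [15,0,-0.026,-0.005,0,0,0]
    - [15,0.03,-0.026,-0.022,0,0,0]
    - [15,0.062,-0.026,-0.04,0,0.01,0]
    - [15,0.094,-0.026,-0.058,0,0.02,0]
    - [15,0.126,-0.026,-0.076,0,0.03,0]
    - [15,0.158,-0.026,-0.094,0,0.04,0]
    - [15,0.19,-0.026,-0.112,-0.003,0.05,0]
    - [15,0.222,-0.026,-0.13,-0.003,0.061,0]
    - [15,0.254,-0.026,-0.148,-0.003,0.061,0]

```text
clock: 45.32
position: [0.4711, -0.2447, 0.0922]
ee_rot: [-0.478, 0.521, -0.521, 0.478]
ft_force: [0.5, -0.0, -0.5]
grip_width: 0.413
```

Run:
```python
from h import *
st();plan(.4439,-.3155,.0125,-5)
```

```text
t 45.32 pos [ 0.4711 -0.2447  0.0922] jaw -5.0 tilt 0.02 az -27 j [ 0.85  0.3  -0.52  1.85  0.17  1.04  0.17] F [ 0.5 -0.  -0.5] w 0.413
jaw -5 t [0.0729, 0.0797, -0.0209] rv [0.0002, -0.0002, 0.0002] | 0 deg
jaw 175 t [0.0729, 0.0797, -0.0209] rv [-0.0003, 3.1414, 0.0004] | 180 deg
```

Emit:
send_rows:
  motion:
    - [15,0.03,0,-0.008,0,0,0]
    - [15,0.06,0.005,-0.017,0,0,0]
    - [15,0.073,0.025,-0.021,0,0,0]
    - [15,0.073,0.05,-0.021,0,0,0]
    - [15,0.073,0.07,-0.021,0,0,0]
    - [15,0.073,0.077,-0.021,0,0,0]
    - [15,0.073,0.079,-0.021,0,0,0]
    - [15,0.073,0.079,-0.021,0,0,0]

```text
clock: 45.98
position: [0.445, -0.3141, 0.0125]
ee_rot: [-0.478, 0.522, -0.521, 0.478]
ft_force: [0.2, 0.1, -0.5]
grip_width: 0.412
```

Run:
```python
from h import *
st()
```

```text
t 45.98 pos [ 0.445  -0.3141  0.0125] jaw -5.0 tilt 0.08 az -35 j [ 0.91  0.43 -0.45  1.87  0.23  0.9   0.27] F [ 0.2  0.1 -0.5] w 0.412
```

Emit:
send_rows:
  motion:
    - [15,0,0.0005,0,0,0,0]
    - [55,0,0.0005,0,0,0,0]
    - [65,0,0.0005,0,0,0,0]
    - [70,0,0.0005,0,0,0,0]
    - [70,0,0.0005,0,0,0,0]
    - [70,0,-0.03,0,0,0,0]
    - [90,0,-0.07,0,0,0,0]
    - [100,0,-0.1,0,0,0,0]
    - [100,0,-0.13,0,0,0,0]
    - [100,0,-0.13,0,0,0,0]

```text
clock: 46.82
position: [0.4476, -0.3158, 0.1478]
ee_rot: [0.478, -0.519, 0.524, -0.478]
ft_force: [1.2, -1.1, -0.3]
grip_width: 1.003
```

Run:
```python
from h import *
st();o=get_obs();c=camera("wrist");save("w22",c["pixels"])
W=cloud(c,o);q,=near([W],(.444,-.315),.036,.025,.1);r=rect(q);print(len(q),np.round(r[0],1),np.round(r[1]),r[2],np.percentile(q[:,2],[50,95]))
plan(.628,.079,.15,-1.5)
```

```text
t 46.82 pos [ 0.4476 -0.3158  0.1478] jaw -5.0 tilt 0.41 az -35 j [ 0.95  0.26 -0.49  1.76  0.13  1.15  0.34] F [ 1.2 -1.1 -0.3] w 1.003
2305 [ 444.4 -315.9] [49. 37.] 85.79663 [0.04562605 0.04852408]
jaw -1.5 t [-0.4086, -0.0057, 0.1465] rv [-0.0032, -0.0609, 0.0029] | 3 deg
jaw 178.5 t [-0.4086, -0.0057, 0.1465] rv [-0.0044, 3.0807, -0.005] | 177 deg
```

View pics/w22.png

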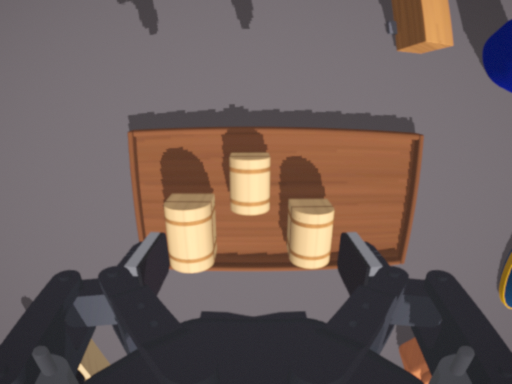

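Three are flat in the tray, at (190,232), (249,183) and (310,232). Last is chest3.

Emit:
send_rows:
  motion:
    - [100,-0.036,-0.008,0.013,0,0,0]
    - [100,-0.073,-0.008,0.026,0,0,0]
    - [100,-0.11,-0.008,0.039,0,-0.01,0]
    - [100,-0.147,-0.008,0.052,0,-0.02,0]
    - [100,-0.184,-0.008,0.065,0,-0.03,0]
    - [100,-0.221,-0.008,0.078,0,-0.04,0]
    - [100,-0.258,-0.008,0.091,0,-0.05,0]
    - [100,-0.295,-0.008,0.104,-0.003,-0.06,0.003]
    - [100,-0.332,-0.008,0.117,-0.003,-0.06,0.003]
    - [100,-0.369,-0.008,0.13,-0.003,-0.06,0.003]

```text
clock: 47.7
position: [0.6064, 0.0436, 0.1484]
ee_rot: [-0.494, 0.509, -0.504, 0.493]
ft_force: [0.8, -1.1, 0.2]
grip_width: 1.004
```

Emit:
send_rows:
  motion:
    - [100,-0.03,0,0.012,0,0,0]
    - [100,-0.04,0,0.0165,0,0,0]
    - [100,-0.04,0,0.0165,0,0,0]
    - [100,-0.04,0,0.0165,0,0,0]
    - [100,-0.04,0,0.0165,0,0,0]

```text
clock: 48.12
position: [0.6236, 0.0797, 0.1489]
ee_rot: [-0.493, 0.509, -0.505, 0.492]
ft_force: [-0.9, -0.1, -0.8]
grip_width: 1.001
```

Run:
```python
from h import *
st();o=get_obs();c=camera("wrist");save("w23",c["pixels"])
W=cloud(c,o);q,=near([W],(.628,.079),.042,.075,.13);r=rect(q);print(len(q),np.round(r[0],1),np.round(r[1]),r[2])
plan(.628,.079,.064,-1.5)
```

```text
t 48.12 pos [0.6236 0.0797 0.1489] jaw -1.6 tilt 0.36 az 7 j [ 0.3   0.48 -0.67  1.52  0.3   1.25 -0.43] F [-0.9 -0.1 -0.8] w 1.001
4513 [630.   79.1] [59. 39.] 87.803986
jaw -1.5 t [0.0005, 0.0851, 0.0048] rv [0.0052, -0.0031, -0.0027] | 0 deg
jaw 178.5 t [0.0005, 0.0851, 0.0048] rv [0.0042, 3.1385, 0.0082] | 180 deg
```

View pics/w23.png

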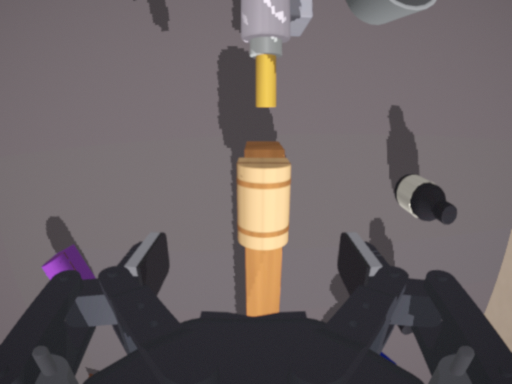

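Emit:
send_rows:
  motion:
    - [100,0,0.035,0.006,0.005,-0.003,-0.003]
    - [100,0,0.065,0.006,0.005,-0.003,-0.003]
    - [100,0,0.08,0.006,0.005,-0.003,-0.003]
    - [100,0,0.085,0.006,0.005,-0.003,-0.003]
    - [100,0,0.085,0.006,0.005,-0.003,-0.003]
    - [50,0,0.085,0.006,0.005,-0.003,-0.003]
    - [15,0,0.085,0.006,0.005,-0.003,-0.003]
    - [15,0,0.085,0.006,0.005,-0.003,-0.003]
    - [15,0,0.085,0.006,0.005,-0.003,-0.003]
    - [15,0,0.085,0.006,0.005,-0.003,-0.003]

```text
clock: 49.0
position: [0.6304, 0.0818, 0.0659]
ee_rot: [0.493, -0.506, 0.506, -0.495]
ft_force: [-1.0, 0.1, 6.0]
grip_width: 0.435
```

Run:
```python
from h import *
st();plan(.5634,-.3259,.092,-5)
```

```text
t 49.00 pos [0.6304 0.0818 0.0659] jaw -1.4 tilt 0.15 az 7 j [ 0.28  0.57 -0.64  1.58  0.37  1.11 -0.47] F [-1.   0.1  6. ] w 0.435
jaw -5 t [0.4092, -0.0266, -0.0571] rv [-0.0025, 0.0632, -0.001] | 4 deg
jaw 175 t [0.4092, -0.0266, -0.0571] rv [-0.0016, -3.0784, 0.0038] | 176 deg
```

Emit:
send_rows:
  motion:
    - [15,0,-0.012,0,0,0,0]
    - [15,0,-0.026,-0.003,0,0,0]
    - [15,0.035,-0.028,-0.008,0,0,0]
    - [15,0.072,-0.028,-0.013,0,0.01,0]
    - [15,0.11,-0.028,-0.018,0,0.02,0]
    - [15,0.148,-0.028,-0.023,0,0.03,0]
    - [15,0.186,-0.028,-0.028,0,0.04,0]
    - [15,0.224,-0.028,-0.033,-0.002,0.05,0]
    - [15,0.262,-0.028,-0.038,-0.002,0.06,0]
    - [15,0.3,-0.028,-0.043,-0.002,0.063,0]

```text
clock: 49.83
position: [0.5791, -0.219, 0.094]
ee_rot: [-0.478, 0.521, -0.521, 0.478]
ft_force: [0.9, 0.0, -0.6]
grip_width: 0.438
```

Run:
```python
from h import *
st();plan(.5634,-.3259,.0125,-5)
```

```text
t 49.83 pos [ 0.5791 -0.219   0.094 ] jaw -5.0 tilt 0.02 az -21 j [ 0.72  0.49 -0.56  1.61  0.28  1.13  0.  ] F [ 0.9  0.  -0.6] w 0.438
jaw -5 t [0.1079, 0.0815, -0.0063] rv [0.0002, -0.0001, -0.0004] | 0 deg
jaw 175 t [0.1079, 0.0815, -0.0063] rv [0.0006, 3.1415, 0.0003] | 180 deg
```

Emit:
send_rows:
  motion:
    - [15,0.035,0,-0.002,0,0,0]
    - [15,0.07,0,-0.004,0,0,0]
    - [15,0.1,0.01,-0.006,0,0,0]
    - [15,0.108,0.03,-0.006,0,0,0]
    - [15,0.108,0.055,-0.006,0,0,0]
    - [15,0.108,0.072,-0.006,0,0,0]
    - [15,0.108,0.078,-0.006,0,0,0]
    - [15,0.108,0.08,-0.006,0,0,0]
    - [15,0.108,0.08,-0.006,0,0,0]

```text
clock: 50.58
position: [0.5645, -0.3241, 0.0134]
ee_rot: [-0.478, 0.522, -0.521, 0.478]
ft_force: [0.4, 0.8, -0.2]
grip_width: 0.437
```

Run:
```python
from h import *
st()
```

```text
t 50.58 pos [ 0.5645 -0.3241  0.0134] jaw -5.0 tilt 0.06 az -30 j [ 0.82  0.64 -0.49  1.57  0.34  1.02  0.14] F [ 0.4  0.8 -0.2] w 0.437
```

Emit:
send_rows:
  motion:
    - [15,0,0.0012,0,0,0,0]
    - [15,0,0.0012,0,0,0,0]
    - [55,0,0.0012,0,0,0,0]
    - [65,0,0.0012,0,0,0,0]
    - [70,0,0.0012,0,0,0,0]
    - [70,0,0.0012,0,0,0,0]
    - [70,0,-0.03,0,0,0,0]
    - [90,0,-0.07,0,0,0,0]
    - [100,0,-0.11,0,0,0,0]
    - [100,0,-0.14,0,0,0,0]

```text
clock: 51.42
position: [0.5648, -0.3244, 0.1558]
ee_rot: [0.478, -0.521, 0.521, -0.478]
ft_force: [1.3, -0.9, 0.0]
grip_width: 0.999
```

Emit:
send_rows:
  motion:
    - [100,0.02,-0.04,-0.03,0,0,0]
    - [100,0.03,-0.07,-0.06,0,0,0]
    - [100,0.03,-0.07,-0.06,0,0,0]
    - [100,0.03,-0.07,-0.06,0,0,0]

```text
clock: 51.75
position: [0.5007, -0.3518, 0.2259]
ee_rot: [0.477, -0.521, 0.524, -0.476]
ft_force: [-0.1, 0.6, -0.7]
grip_width: 0.998
```

Run:
```python
from h import *
st();o=get_obs();c=camera("wrist");save("w24",c["pixels"])
W=cloud(c,o)
for n,p in dict(c4=(.383,-.359),c2=(.5,-.371),c1=(.444,-.316),c3=(.564,-.325)).items():
    q,=near([W],p,.038,.028,.1);r=rect(q);print(n,len(q),np.round(r[0],1),np.round(r[1]),round(r[2],1),"ztop %.3f"%np.percentile(q[:,2],95))
c=camera("top");save("t24",c["pixels"],1.5);s=camera("side");save("s24",s["pixels"],1.5)
Wt=cloud(c);q,=near([Wt],(.427,.387),.035,.058,.08);
if len(q): print("dial",rect(q))
```

```text
t 51.75 pos [ 0.5007 -0.3518  0.2259] jaw -5.2 tilt 0.22 az -35 j [ 0.96  0.35 -0.55  1.49  0.19  1.35  0.31] F [-0.1  0.6 -0.7] w 0.998
c4 2015 [ 383.8 -359.2] [63. 44.] 83.7 ztop 0.056
c2 1740 [ 498.9 -371. ] [55. 41.] 84.9 ztop 0.052
c1 1373 [ 445.1 -315.8] [49. 36.] 85.9 ztop 0.048
c3 1769 [ 563.9 -326.8] [59. 38.] 84.7 ztop 0.050
dial (array([425.44482422, 385.84494019]), [np.float32(45.715714), np.float32(12.699454)], np.float32(-30.354027))
```

View pics/w24.png

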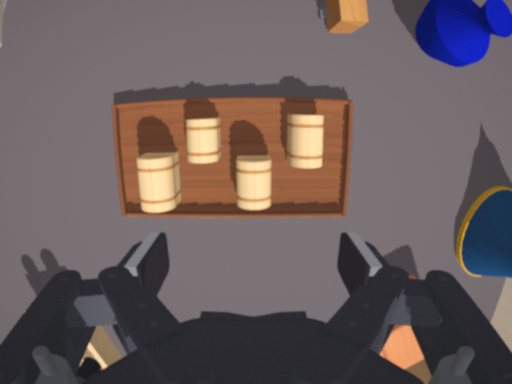

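View pics/t24.png

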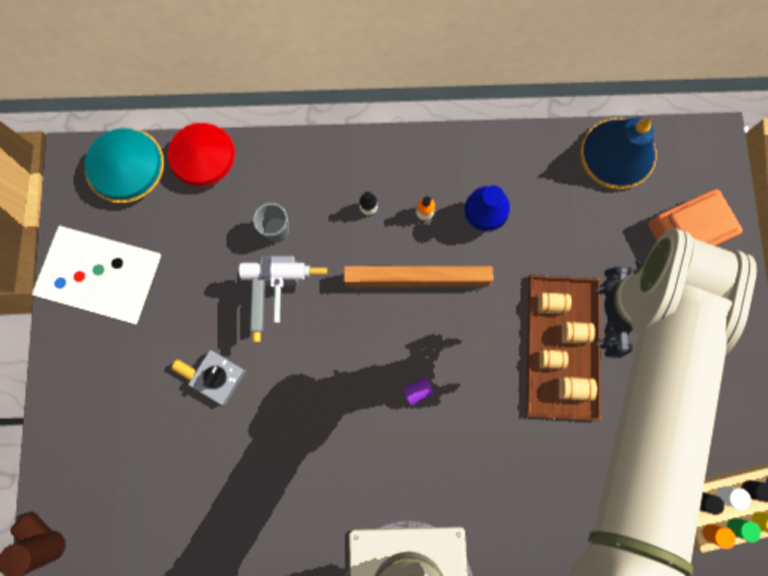

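View pics/s24.png

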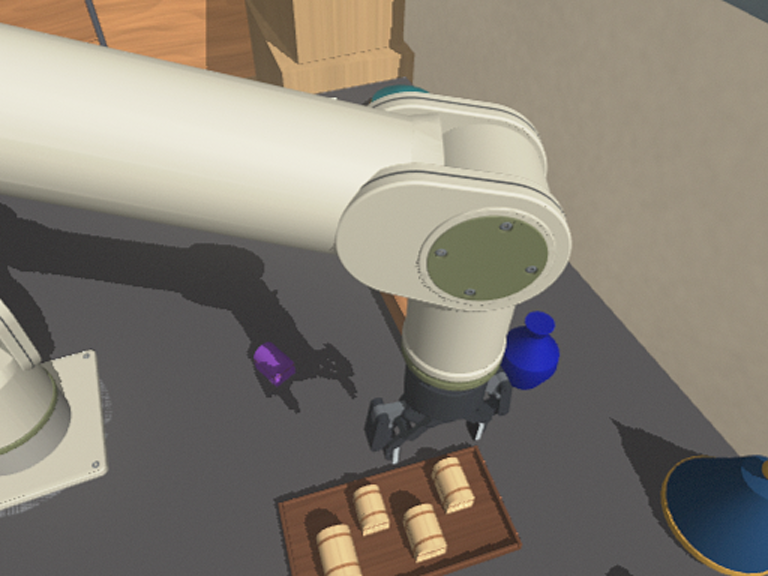

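Four chests are flat and apart in the tray. The dial is at off, the bar is empty, and the vase, bottles, cup and purple piece look unmoved. The gripper is empty and well above the tray, so I'll hand in.

Run:
```python
from h import *
c=camera("top");W=cloud(c)
for n,p,r0 in(("pur",(.386,-.032),.05),("vase",(.761,-.189),.07),("b1",(.788,.061),.03),("b2",(.773,-.062),.03),("cup",(.747,.266),.05)):
    q,=near([W],p,r0,.012,.2);print(n,rect(q)[0])
print(hand_in())
```

```text
pur [386.19049072 -31.76721573]
vase [ 760.640625   -189.70748901]
b1 [787.93231201  60.8140831 ]
b2 [772.13458252 -61.85380554]
cup [747.08532715 266.35858154]
the job is handed in; nothing more can be done
None
```

The job is handed in at about 52 s on the clock, with all four chest blanks dusted and lying in the tray.

**What I did:** I set all four on the bar and turned the dial to two dots. I squeezed the trigger to its stop (about 42.5 mm opening, 43 mm expected) for about 2 s and let it go, then turned the dial back to the dash. The blanks then went into the tray one at a time.

**Last checks:**
- **Chests:** all four stand flat and apart in the tray. Their tops are at 56, 52, 48 and 50 mm, which is tray floor plus chest height.
- **Dial and trigger:** the dial is at off (about −30° to −31°, where it started), and the trigger is back at rest.
- **Vase, bottles, cup and purple look-alike:** each is within about 1 mm of its starting position.
- **Failures:** none of the checks failed or disagreed. I saw no grip slip and no knocked chest. While the arm was over the gun I could not see the trigger from above, but the next view showed it released.

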